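Put the probing kit back in its fitted foam tray

TASK

Put the five loose items of the probing kit (the amber tape roll, the round bubble level, the blue calibration box, the clear-lidded needle box and the steel table clamp) back into the foam tray in front of the probe station, each in the cut-out of its own shape and size. Each must lie flat on the yellow floor of its cut-out, right way up, and be let go.

Things in the scene. Friction and masses are not known exactly. Their poses are not given: they have to be found in the camera images.
- tape_roll: roll of amber polyimide tape lying flat, outside diameter 60 mm, 16 mm high (its hole is not a place to grip). Origin: centre of its underside, z up.
- bubble_level: round bubble level with a white rim and yellow face, diameter 30 mm, 9 mm high. Origin: centre of its underside, z up.
- cal_box: flat blue square box with the calibration substrate, 50 x 50 mm, 13 mm high; x and y along its sides. Origin: centre of its underside, z up.
- needle_box: box of spare probe needles with a clear lid and a light grey base, 45 mm (x) by 62 mm (y), 16 mm high; a box of the same size that is all black stands elsewhere and is not meant. Origin: centre of its underside, z up.
- clamp: slotted table clamp, a flat bar of bare steel, 30 mm (x) by 68 mm (y), 10 mm high. Origin: centre of its underside, z up.
- tape_nest: large round cut-out in black foam, yellow floor, part of a row of 92 mm modules fixed 96 mm apart in a tray. Floor diameter 72 mm; 7 mm deep; steep sides, 3 mm wider all round at the mouth. Origin: centre of the module's underside; floor centre at z +12 mm, foam top at +19 mm (22 mm above the table). x points away from the robot, y along the row.
- level_nest: small round cut-out in black foam, yellow floor, part of a row of 92 mm modules fixed 96 mm apart in a tray. Floor diameter 42 mm; 5 mm deep; steep sides, 3 mm wider all round at the mouth. Origin: centre of the module's underside; floor centre at z +14 mm, foam top at +19 mm (22 mm above the table). x points away from the robot, y along the row.
- cal_nest: square cut-out in black foam, yellow floor, part of a row of 92 mm modules fixed 96 mm apart in a tray. Floor 60 x 60 mm, sides along x and y; 6 mm deep; steep sides, 3 mm wider all round at the mouth. Origin: centre of the module's underside; floor centre at z +13 mm, foam top at +19 mm (22 mm above the table). x points away from the robot, y along the row.
- needle_nest: broad oblong cut-out in black foam, yellow floor, part of a row of 92 mm modules fixed 96 mm apart in a tray. Floor 76 mm along x by 55 mm along y: the box's y goes along x, either way; 7 mm deep; steep sides, 3 mm wider all round at the mouth. Origin: centre of the module's underside; floor centre at z +12 mm, foam top at +19 mm (22 mm above the table). x points away from the robot, y along the row.
- clamp_nest: narrow oblong cut-out in black foam, yellow floor, part of a row of 92 mm modules fixed 96 mm apart in a tray. Floor 80 mm along x by 42 mm along y: the clamp's y goes along x, either way; 5 mm deep; steep sides, 3 mm wider all round at the mouth. Origin: centre of the module's underside; floor centre at z +14 mm, foam top at +19 mm (22 mm above the table). x points away from the robot, y along the row.

How it is judged:
By the outcome, as a careful person would: the job done as asked, in the order asked, and still so for the second after the job is handed in, with the robot touching nothing.
It also fails if it takes over 122 s, if anything falls off the work surface, if the arm or the gripper's body presses on something with over 40 N, if the wrist force passes 120 N, or if a joint passes its speed limit or range.

ROBOT

A 7-joint arm with a two-finger parallel gripper is mounted at the origin on a cart in front of the work surface, level with it; the furniture and walls round the work are solid. World frame = base frame: x ahead of the robot, y to its left, z up, the work surface at z = 0. Lengths are in m, angles in rad, forces in N, time in s.
With the tool pointing down it reaches from about 0.425 to 0.925 m from the base axis. Payload 6.8 kg.
Tool frame: the origin (TCP) lies at the very end of the fingers, on their centre line; the grasp point (between the pads) lies 19 mm behind it; y points along the fingers, z is the direction in which the jaws open and shut, and the axes are right-handed (so a half turn about y gives the same grasp; the last joint's range is limited). The gripper opens to 85 mm and grips with 20 to 120 N. Pads are 22 mm wide; open, the fingers measure 114 mm over their backs; the gripper's body (76 mm by 85 mm) begins 54 mm behind the grasp point. The pads swing forward as they close: fully open they stand 13 mm farther back than shut.
Start: joints at [-1.311, 0.477, 0.022, 1.555, -0.011, 1.109, -0.083], TCP at [0.243, 0.63, 0.231] pointing down, gripper open.
Joint ranges: [-2.96, 2.96], [-0.34, 2.1], [-1.41, 1.46], [0.24, 2.44], [-1.37, 4.51], [0.17, 1.92], [-2.96, 2.96]. Speed limits (rad/s): [2.39, 2.39, 3.14, 3.14, 3.14, 3.14, 3.14].

INTERFACE

Orientations are given as a unit quaternion [w, x, y, z].
In Python, from station import * gives the robot as it stands.
- The arm moves only by the shell command python3 -m jog 'ROWS' [OPENING] [FORCE]. ROWS is JSON, a list of rows, each a list of 2 entries, a list of its own where there are three numbers: the shift along the tool's x, y, z in mm, then the turn about the tool's y in rad. A call has 1 to 20 rows; each row is the pose to reach, as a shift and turn from the pose commanded when the call began, along the tool's axes at that moment; what a row does not reach only later rows make up. A row lasts 1/12 s, in which the tool goes at most 41.7 mm and 7.16 degrees, less where a joint would pass 70% of its speed; a pose out of reach is approached as far as the arm can. A call with a gripper value outside its range is refused whole. OPENING is the finger opening in mm, from 0 to 85.4, set as the call begins (- or left out, the last holds). The fingers move at their own pace and stop on an object; FORCE is the grip in N (left out, the last holds). Time passes only in rows, so rows that repeat a pose let the fingers close. It gives the time, the measured TCP pose, the force and the opening at its end, in the units of the state.
- get_obs(): the state, without advancing time (a new reading comes with each control period).
- read_camera(name): name is "scene" or "top"; returns a dict with "img" (420x560x3 uint8, red, green, blue), "depth" (420x560 float32, m along the optical axis (not along the pixel's ray), 0 where there is no reading), "fx", "fy", "cx", "cy" (pixels), "rvec" (rotation vector, rad) and "tvec" (3), from world to camera coordinates, as OpenCV has them. Camera axes: x right, y down, z forward; pixel columns grow to the right and rows downward; lengths in m; the calibration is good to about 2 mm. A picture is of the moment at which its call begins.
- hand_in(): hands the job in, once; it reports no verdict.
The state is a dict: "t": time; "q": joint angles; "joint_vel": joint speeds; "joint_torque": joint torques, N m; "eef_pos": TCP position; "tool_rot": TCP orientation; "contact_force": force on the tool from outside, world axes, zero at the start; "torque": the same for the moment, N m; "gripper_width": opening from 0.0 (shut) to 1.0 (fully open).
Only numpy, scipy, OpenCV 4.12 (cv2) and the standard library are available. Lean on these libraries where they do the work, as an engineer would, in place of code of your own. Each camera call takes 0.05 s, during which the arm holds its last target.

## Working session

There is one attempt and no reset: what is moved stays moved. The work goes in short steps, Python scripts to look and compute and a shell command to move; the robot and the scene stay as the last step left them, time stands still between calls to the robot, and variables do not carry over. Pictures are saved under pics/ and viewed, and the job is handed in when it is done.

```bash
ls; mkdir -p pics; cat > h.py <<'E'
from station import *
import numpy as np, cv2
from scipy.spatial.transform import Rotation as R
def cam(n):
    c=read_camera(n); c['R']=cv2.Rodrigues(np.array(c['rvec'],float))[0]; c['t']=np.array(c['tvec'],float).reshape(3); np.save(f'/tmp/{n}.npy',c,allow_pickle=True); return c
def load(n): return np.load(f'/tmp/{n}.npy',allow_pickle=True).item()
def save(c,name): cv2.imwrite(f'pics/{name}.png',c['img'][:,:,::-1])
def crop(c,u0,v0,u1,v1,name,s=4):
    cv2.imwrite(f'pics/{name}.png',cv2.resize(c['img'][v0:v1,u0:u1,::-1],None,fx=s,fy=s,interpolation=cv2.INTER_CUBIC))
def px(c,u,v,z):  # intersect with plane z
    d=c['R'].T@np.array([(u-c['cx'])/c['fx'],(v-c['cy'])/c['fy'],1.]); o=-c['R'].T@c['t']
    return o+d*(z-o[2])/d[2]
def pd(c,u,v):
    z=c['depth'][int(v),int(u)]; return c['R'].T@(np.array([(u-c['cx'])/c['fx']*z,(v-c['cy'])/c['fy']*z,z])-c['t'])
def proj(c,p):
    q=c['R']@np.array(p)+c['t']; return q[:2]/q[2]*[c['fx'],c['fy']]+[c['cx'],c['cy']]
E
python3 - <<'E'
from h import *
for n in('scene','top'):
    c=cam(n); save(c,n+'0'); print(n,c['fx'],c['cx'],c['cy'],-c['R'].T@c['t'],c['R'][2])
o=get_obs(); print({k:np.round(v,3) for k,v in o.items()}); print(R.from_quat(np.roll(o['tool_rot'],-1)).as_matrix().round(3))
E
```

```text
pics
scene 480.5892541706085 283.9584000471111 205.63620150219856 [-0.27729515  0.50228812  0.81755115] [ 0.61826988 -0.44015033 -0.65116053]
top 489.0301599437716 270.2695834292634 209.55374094735268 [ 0.19859006 -0.00217379  1.4014177 ] [ 0.17927087 -0.00966876 -0.98375224]
{'t': np.float64(0.1), 'q': array([-1.311,  0.478,  0.022,  1.556, -0.012,  1.109, -0.083]), 'joint_vel': array([-0.   , -0.002,  0.002, -0.003,  0.   , -0.002, -0.002]), 'joint_torque': array([ 5.0000e-03, -5.9776e+01,  1.6140e+00, -2.8196e+01,  1.3000e-02,
        5.0000e-03, -0.0000e+00]), 'eef_pos': array([0.243, 0.629, 0.23 ]), 'tool_rot': array([-0.695,  0.696, -0.129,  0.129]), 'contact_force': array([ 0.749, -0.31 , -0.097]), 'torque': array([-0.008,  0.036, -0.024]), 'gripper_width': np.float64(0.996)}
[[ 0.933 -0.     0.36 ]
 [-0.36  -0.002  0.933]
 [ 0.    -1.    -0.002]]
```

View pics/top0.png

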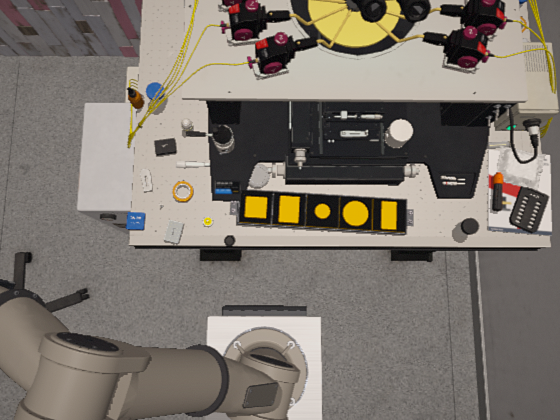

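View pics/scene0.png

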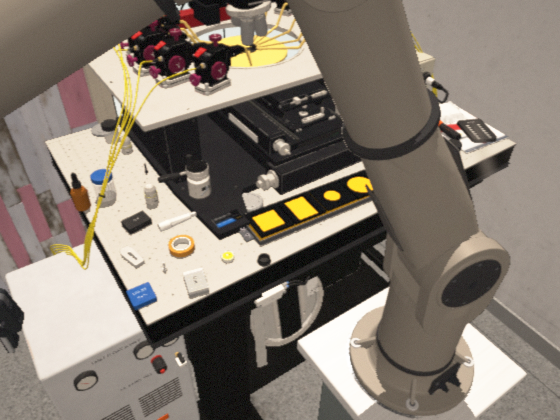

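The top view shows the table's left side with tape (182,190), level (208,221), blue box (136,220), light box (174,232), black box (165,146), a steel piece (147,180), and the tray from (240,208) to (405,215). I'll enlarge these.

```bash
python3 - <<'E'
from h import *
c=load('top'); crop(c,120,130,250,255,'t1',6); crop(c,230,180,420,250,'t2',4)
c=load('scene'); crop(c,110,190,310,320,'s1',4)
E
```

```text
(no output)
```

View pics/t1.png

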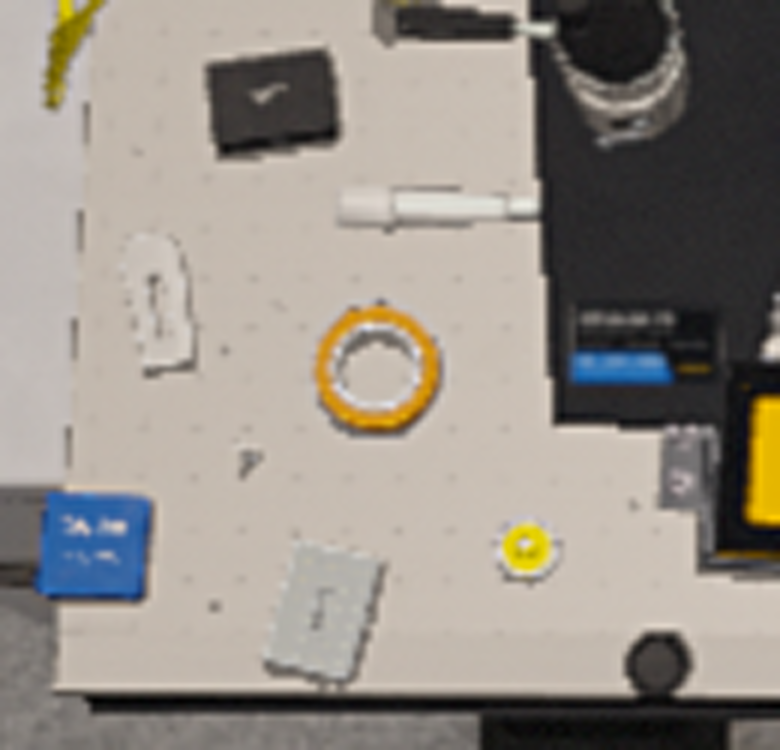

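View pics/t2.png

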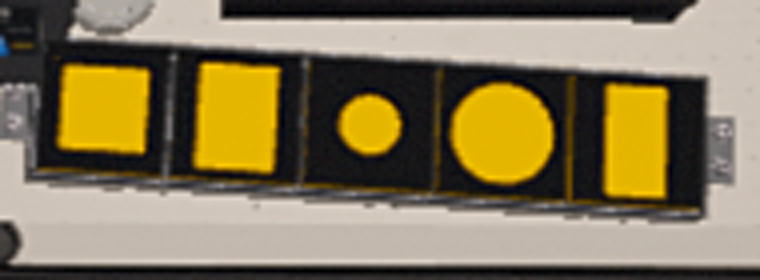

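View pics/s1.png

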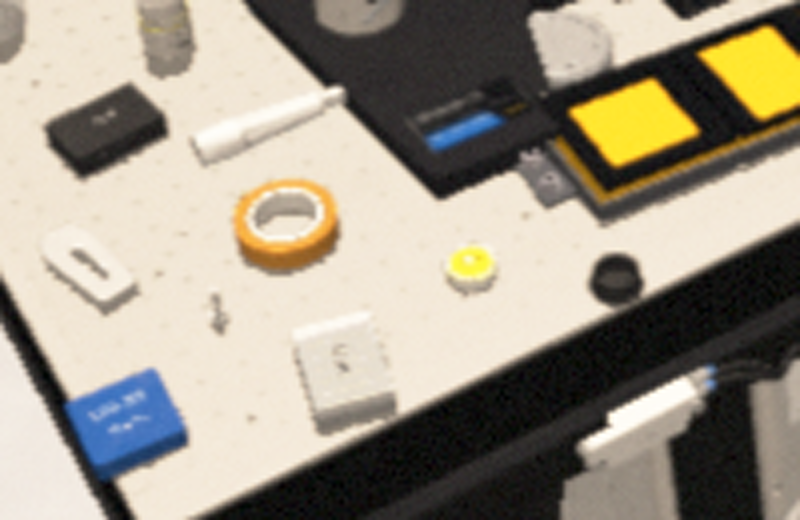

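```bash
cat >> h.py <<'E'
def cloud(c):
    v,u=np.mgrid[:420,:560]; z=c['depth']
    P=np.stack([(u-c['cx'])/c['fx']*z,(v-c['cy'])/c['fy']*z,z],-1)
    return (P-c['t'])@c['R']
E
python3 - <<'E'
from h import *
boxes={'top':{'cal':(122,208,150,235),'needle':(160,217,190,247),'tape':(170,178,196,205),'level':(200,212,216,230),'clamp':(138,165,155,195)},
'scene':{'cal':(124,280,160,311),'needle':(180,265,212,300),'tape':(166,233,197,260),'level':(219,249,236,265),'clamp':(118,245,147,270)}}
H=dict(cal=13,needle=16,tape=16,level=9,clamp=10)
for n in boxes:
    c=load(n); P=cloud(c)
    for k,(a,b,d,e) in boxes[n].items():
        Q=P[b:e,a:d].reshape(-1,3); h=H[k]/1000
        bg=np.median(Q[(abs(Q[:,2])<.004)],0)[2]
        S=Q[(Q[:,2]>h*.6)&(Q[:,2]<h+.01)]
        r=cv2.minAreaRect((S[:,:2]*1000).astype(np.float32))
        print(n,k,len(S),'bg',bg.round(4),'med z',np.percentile(S[:,2],[50,90]).round(4),'ctr',np.round(r[0],1),np.round(r[1],1),round(r[2],1))
E
```

```text
top cal 262 bg -0.0011 med z [0.011  0.0139] ctr [418.  371.5] [51.4 50. ] 89.0
top needle 298 bg -0.0009 med z [0.0146 0.018 ] ctr [387.7 261.1] [44.6 60.9] 77.0
top tape 189 bg -0.0008 med z [0.0139 0.0173] ctr [505.3 238.6] [56.5 59.2] 89.8
top level 62 bg -0.001 med z [0.0079 0.0103] ctr [418.2 164.6] [29.3 25.9] 2.2
top clamp 119 bg -0.0002 med z [0.0086 0.0117] ctr [538.3 347.3] [65.8 30.3] 2.8
scene cal 484 bg 0.0005 med z [0.013  0.0147] ctr [417.8 371.9] [50.  53.1] 87.7
scene needle 480 bg 0.0006 med z [0.0162 0.0182] ctr [386.2 260.6] [44.8 62.8] 76.8
scene tape 298 bg 0.0008 med z [0.0157 0.0178] ctr [504.6 239.1] [60.4 58.7] 0.9
scene level 108 bg 0.0008 med z [0.0094 0.0113] ctr [417. 165.] [27.7 30.9] 60.8
scene clamp 253 bg 0.001 med z [0.0098 0.0118] ctr [539.8 348. ] [70.9 29.5] 11.6
```

```bash
python3 - <<'E'
from h import *
c=load('top')
hsv=cv2.cvtColor(c['img'],cv2.COLOR_RGB2HSV)
m=((hsv[...,0]>15)&(hsv[...,0]<32)&(hsv[...,1]>180)&(hsv[...,2]>150)).astype(np.uint8)
m[:190]=0;m[240:]=0;m[:,:238]=0;m[:,410:]=0
n,l,s,ce=cv2.connectedComponentsWithStats(m)
P=cloud(c); C=[]
for i in range(1,n):
    if s[i,4]<80: continue
    Z=np.median(P[l==i][:,2]); 
    pts=np.array([px(c,u,v,.016)[:2]*1000 for v,u in np.argwhere(l==i)],np.float32)
    r=cv2.minAreaRect(pts); p=px(c,*ce[i],.016); C.append(p)
    print(s[i,4],ce[i].round(1),p.round(4),'rect',np.round(r[0],1),np.round(r[1],1),round(r[2],1),'depthz',Z.round(4))
C=np.array(sorted(C,key=lambda p:-p[1]));f=np.polyfit(C[:,1],C[:,0],1); d=C[-1]-C[0];print(f,np.hypot(*d[:2]),np.degrees(np.arctan2(d[0],-d[1])))
f=P[:,:,2]
print('front edge x', [px(c,u,v,0)[:2].round(3) for u,v in((130,245),(132,130),(200,246))])
E
```

```text
440 [255.5 206.6] [0.4594 0.0267 0.016 ] rect [459.5  27. ] [61.6 60.2] 86.7 depthz 0.0141
508 [288.7 208.8] [ 0.4535 -0.0688  0.016 ] rect [453.8 -68.8] [56.6 75.8] 86.3 depthz 0.0132
494 [355.1 213. ] [ 0.4426 -0.2603  0.016 ] rect [ 442.7 -260. ] [69.3 70.4] 88.7 depthz 0.0131
407 [388.2 214.8] [ 0.4378 -0.3556  0.016 ] rect [ 437.9 -355.6] [42.8 80.2] 85.2 depthz 0.0151
172 [322.  210.7] [ 0.4487 -0.1649  0.016 ] rect [ 449.3 -164.9] [38.1 40.6] 0.3 depthz 0.0153
[0.05670325 0.45770932] 0.38295426011181327 -3.2421100242691345
front edge x [array([0.348, 0.386]), array([0.693, 0.399]), array([0.346, 0.185])]
```

Sizes match those given, and the row is 383 mm over 4×96 with yaw −3.2°. The cut-outs from left to right are cal, needle, level, tape, clamp. I'll do them in the listed order, tape first.

```bash
cat > g.py <<'E'
import sys
from h import *
# usage g.py x y z phi(deg jaw angle)  -> shift in tool mm, turn
o=get_obs(); M=R.from_quat(np.roll(o['tool_rot'],-1)).as_matrix(); p=np.array(o['eef_pos'])
phi0=np.degrees(np.arctan2(M[1,2],M[0,2]))
x,y,z,phi=map(float,sys.argv[1:5])
d=(phi-phi0+180)%360-180
print('at',(p*1000).round(1),'phi',phi0.round(1),'q1,q7',np.round([o['q'][0],o['q'][6]],2),'F',np.round(o['contact_force'],1),'w',round(o['gripper_width']*85.4,1),'t',round(o['t'],1))
print('shift',(M.T@(np.array([x,y,z])-p*1000)).round(1),'turn',round(-np.radians(d),3))
E
python3 g.py 505 239 120 0
```

```text
at [242.5 629.3 230.4] phi 68.9 q1,q7 [-1.31 -0.08] F [ 0.7 -0.3 -0.1] w 85.1 t 0.1
shift [ 385.3  110.9 -269.7] turn 1.203
```

```bash
python3 -m jog '[[[385,110,-270],1.2],[[385,110,-270],1.2],[[385,110,-270],1.2],[[385,110,-270],1.2],[[385,110,-270],1.2],[[385,110,-270],1.2],[[385,110,-270],1.2],[[385,110,-270],1.2],[[385,110,-270],1.2],[[385,110,-270],1.2],[[385,110,-270],1.2],[[385,110,-270],1.2],[[385,110,-270],1.2],[[385,110,-270],1.2],[[385,110,-270],1.2],[[385,110,-270],1.2],[[385,110,-270],1.2],[[385,110,-270],1.2]]' 85 40; python3 g.py 505 239 3 0
python3 -c "
from h import *
c=cam('scene'); save(c,'s2'); c=cam('top'); save(c,'t3')"
```

```text
t: 1.6
eef_pos: [0.5043, 0.2408, 0.1215]
tool_rot: [0.501, -0.501, 0.499, -0.499]
contact_force: [0.1, 0.3, 0.5]
gripper_width: 0.996
at [504.3 240.8 121.5] phi 0.3 q1,q7 [-0.84 -0.36] F [0.1 0.3 0.5] w 85.0 t 1.6
shift [  1.9 118.5   0.7] turn 0.005
```

View pics/s2.png

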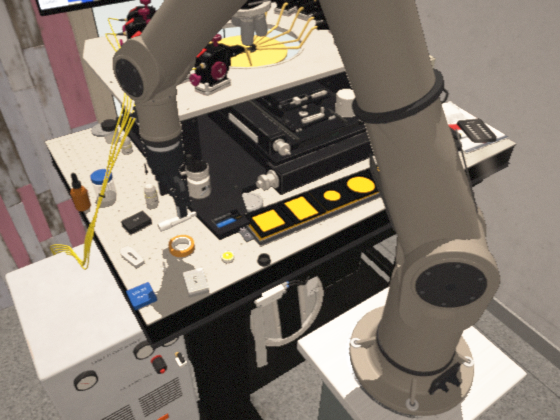

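View pics/t3.png

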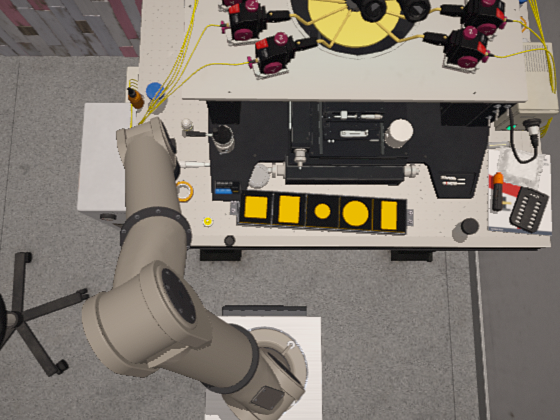

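The scene shows the gripper over the tape (181,245) with nothing touched. Going down, with a fine correction on the way.

```bash
python3 -m jog '[[[2,40,0.7],0],[[2,80,0.7],0],[[2,90,0.7],0],[[2,90,0.7],0],[[2,90,0.7],0]]' 82; python3 g.py 505 239 3 0
python3 -c "
from h import *
c=cam('scene'); crop(c,110,130,260,300,'s3',4)"
```

```text
t: 2.12
eef_pos: [0.5058, 0.2375, 0.0318]
tool_rot: [-0.501, 0.501, -0.499, 0.499]
contact_force: [-0.1, 0.7, 1.0]
gripper_width: 0.958
at [505.8 237.5  31.8] phi 0.2 q1,q7 [-0.78 -0.29] F [-0.1  0.7  1. ] w 81.8 t 2.1
shift [-1.5 28.8 -0.8] turn 0.003
```

View pics/s3.png

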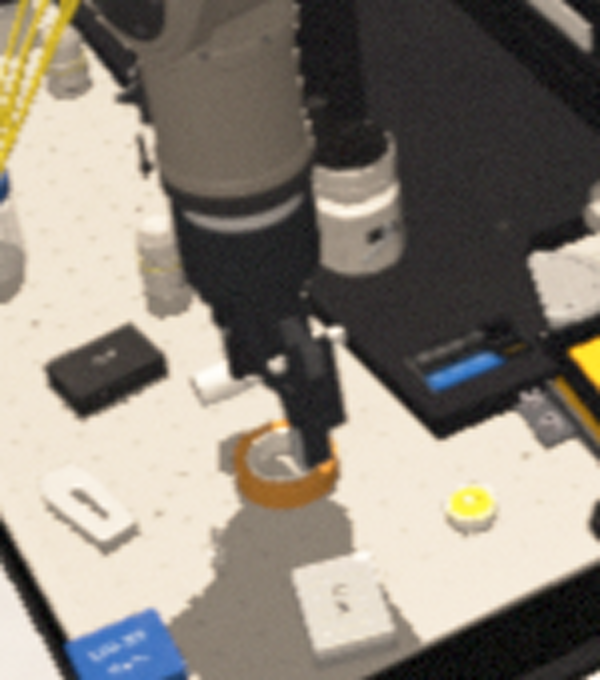

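```bash
python3 -m jog '[[[-1,15,-0.5],0],[[-1,25,-0.5],0],[[-1,28.5,-0.5],0],[[-1,28.5,-0.5],0],[[-1,28.5,-0.5],0],[[-1,28.5,-0.5],0]]' 82; python3 g.py 505 239 3 0
python3 -c "
from h import *
c=cam('scene'); crop(c,110,130,260,300,'s4',4)"
```

```text
t: 2.67
eef_pos: [0.5056, 0.2387, 0.0035]
tool_rot: [0.501, -0.5, 0.499, -0.499]
contact_force: [-0.7, -0.6, 0.4]
gripper_width: 0.961
at [505.6 238.7   3.5] phi 0.2 q1,q7 [-0.76 -0.28] F [-0.7 -0.6  0.4] w 82.1 t 2.7
shift [-0.3  0.5 -0.6] turn 0.003
```

View pics/s4.png

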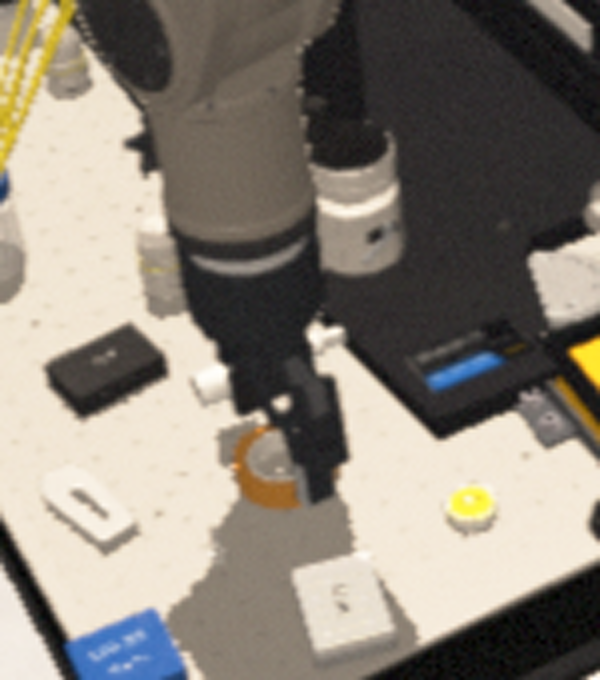

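The near finger stands just outside the roll. Closing, then lifting.

```bash
python3 -m jog '[[[0,0,0],0],[[0,0,0],0],[[0,0,0],0],[[0,0,0],0],[[0,0,0],0],[[0,0,0],0],[[0,0,0],0],[[0,0,0],0]]' 50 30; python3 -m jog '[[[0,-10,0],0],[[0,-30,0],0],[[0,-60,0],0],[[0,-80,0],0],[[0,-80,0],0],[[0,-80,0],0]]'; python3 g.py 443 -260 60 -3.2
python3 -c "
from h import *
c=cam('scene'); crop(c,110,100,260,300,'s5',3)"
```

```text
t: 3.38
eef_pos: [0.5054, 0.2386, 0.0035]
tool_rot: [0.501, -0.5, 0.499, -0.499]
contact_force: [-0.7, 0.0, 6.0]
gripper_width: 0.68
t: 3.88
eef_pos: [0.5059, 0.239, 0.0844]
tool_rot: [0.502, -0.5, 0.499, -0.499]
contact_force: [-0.9, -0.5, -0.3]
gripper_width: 0.676
at [505.9 239.   84.4] phi 0.2 q1,q7 [-0.82 -0.33] F [-0.9 -0.5 -0.3] w 57.7 t 3.9
shift [498.9  23.3 -64.4] turn 0.059
```

View pics/s5.png

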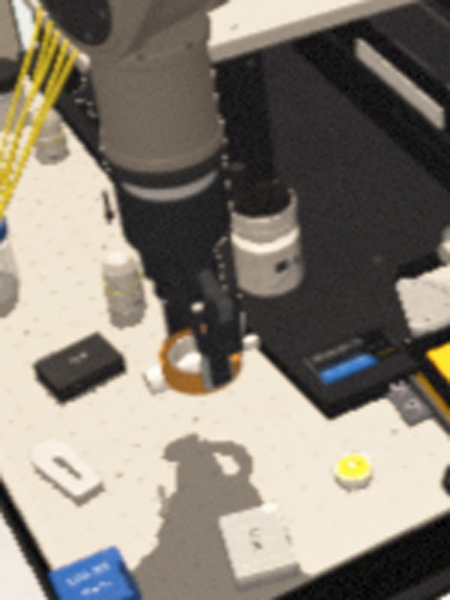

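```bash
python3 -c "
from h import *
c=load('scene'); crop(c,150,190,210,240,'s6',12)
o=get_obs();p=np.array(o['eef_pos'])
print('tcp px',proj(c,p), 'finger tip exp', proj(c,p+[-.03,0,.005]), proj(c,p+[-.03,0,-.003]))
P=cloud(c)[190:240,150:210].reshape(-1,3)
S=P[(abs(P[:,0]-p[0])<.06)&(abs(P[:,1]-p[1])<.05)&(P[:,2]>.03)]
print(np.percentile(S[:,2],[0,1,2,5]))"
```

```text
tcp px [176.99301022 222.029845  ] finger tip exp [182.55973255 228.08271582] [182.98766791 230.72109513]
[0.07912251 0.08129428 0.08259772 0.08545638]
```

View pics/s6.png

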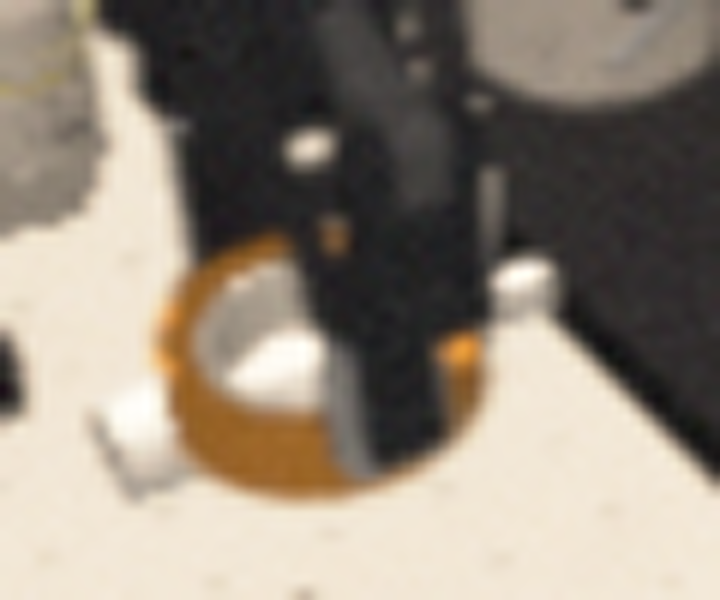

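```bash
python3 -c "
from h import *
c=load('scene'); o=get_obs();p=np.array(o['eef_pos'])
a=np.linspace(0,6.28,60)
for dz in (-.003,0,.003,-.006):
  for h in (0,.016):
    q=np.array([proj(c,p+[.03*np.cos(t),.03*np.sin(t),dz+h]) for t in a]); print(dz,h,'u',q[:,0].min().round(1),q[:,0].max().round(1),'v',q[:,1].min().round(1),q[:,1].max().round(1))
"
```

```text
-0.003 0 u 163.5 190.7 v 214.1 232.3
-0.003 0.016 u 162.5 189.9 v 208.9 227.0
0 0 u 163.3 190.5 v 213.2 231.3
0 0.016 u 162.3 189.8 v 207.9 226.0
0.003 0 u 163.1 190.4 v 212.2 230.3
0.003 0.016 u 162.1 189.6 v 206.9 224.9
-0.006 0 u 163.7 190.8 v 215.1 233.3
-0.006 0.016 u 162.7 190.1 v 209.9 228.0
```

```bash
python3 -m jog '[[[30,0,-30],0.06],[[60,0,-64],0.06],[[90,0,-64],0.06],[[125,0,-64],0.06],[[165,0,-64],0.06],[[205,0,-64],0.06],[[245,0,-64],0.06],[[285,0,-64],0.06],[[325,0,-64],0.06],[[365,0,-64],0.06],[[405,0,-64],0.06],[[440,0,-64],0.06],[[470,0,-64],0.06],[[490,0,-64],0.06],[[499,0,-64],0.06],[[499,0,-64],0.06],[[499,0,-64],0.06],[[499,0,-64],0.06]]'; python3 g.py 443 -260 22 -3.2
python3 -c "
from h import *
c=cam('top'); save(c,'t4')"
```

```text
t: 5.43
eef_pos: [0.4424, -0.2585, 0.0822]
tool_rot: [0.486, -0.486, 0.514, -0.513]
contact_force: [-0.6, -0.1, -0.2]
gripper_width: 0.676
at [ 442.4 -258.5   82.2] phi -3.1 q1,q7 [0.08 0.62] F [-0.6 -0.1 -0.2] w 57.7 t 5.4
shift [ 1.5 60.2  0.7] turn 0.001
```

View pics/t4.png

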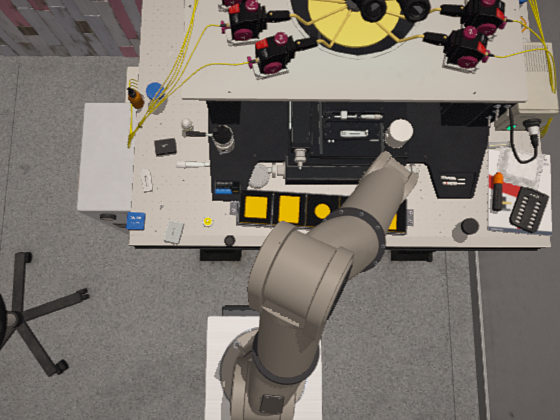

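The top view shows the arm over the tape module near (355,213) with nothing struck. Lowering in stages.

```bash
python3 -m jog '[[[1.5,20,0.7],0],[[1.5,40,0.7],0],[[1.5,52,0.7],0],[[1.5,57,0.7],0],[[1.5,58,0.7],0],[[1.5,58,0.7],0],[[1.5,58,0.7],0]]'; python3 g.py 443 -260 20 -3.2
python3 -c "
from h import *
c=cam('scene'); save(c,'s7')"
```

```text
t: 6.07
eef_pos: [0.4437, -0.2623, 0.0254]
tool_rot: [-0.486, 0.485, -0.514, 0.514]
contact_force: [0.1, -0.4, -0.2]
gripper_width: 0.671
at [ 443.7 -262.3   25.4] phi -3.3 q1,q7 [0.14 0.68] F [ 0.1 -0.4 -0.2] w 57.3 t 6.1
shift [-2.3  5.4 -0.8] turn -0.001
```

View pics/s7.png

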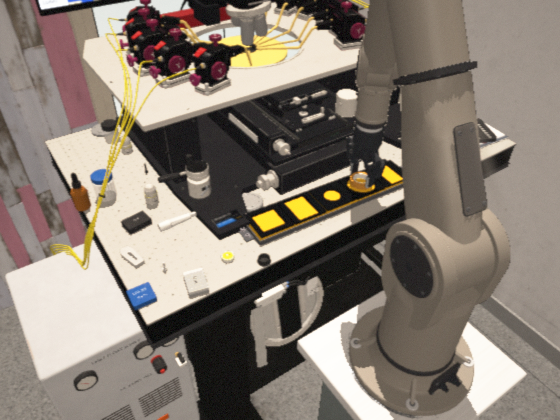

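```bash
python3 -m jog '[[[-1.5,2,0],0],[[-1.5,4,0],0],[[-1.5,4,0],0],[[-1.5,4,0],0]]'; python3 g.py 443 -260 18 -3.2; python3 -m jog '[[[0,1,0],0],[[0,2,0],0],[[0,2,0],0],[[0,2,0],0]]';python3 g.py 443 -260 18 -3.2
python3 -c "
from h import *
c=cam('scene'); crop(c,320,140,420,215,'s8',8)"
```

```text
t: 6.45
eef_pos: [0.4432, -0.2607, 0.0208]
tool_rot: [0.486, -0.486, 0.514, -0.514]
contact_force: [0.0, 0.2, -0.5]
gripper_width: 0.674
at [ 443.2 -260.7   20.8] phi -3.3 q1,q7 [0.14 0.68] F [ 0.   0.2 -0.5] w 57.6 t 6.5
shift [-0.6  2.8 -0.3] turn -0.001
t: 6.78
eef_pos: [0.4432, -0.2607, 0.0187]
tool_rot: [0.486, -0.486, 0.514, -0.514]
contact_force: [0.2, 0.8, -0.6]
gripper_width: 0.681
at [ 443.2 -260.7   18.7] phi -3.3 q1,q7 [0.14 0.68] F [ 0.2  0.8 -0.6] w 58.2 t 6.8
shift [-0.7  0.7 -0.2] turn -0.001
```

View pics/s8.png

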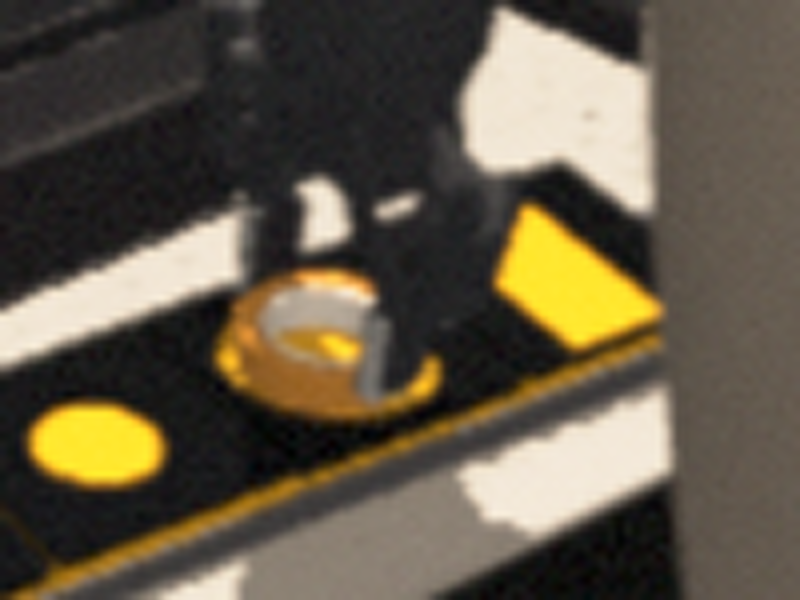

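The roll is within its cut-out with yellow showing all round. Releasing and lifting.

```bash
python3 -m jog '[[[0,0,0],0],[[0,0,0],0],[[0,0,0],0],[[0,0,0],0],[[0,-1,0],0]]' 72; python3 -m jog '[[[0,-15,0],0],[[0,-40,0],0],[[0,-80,0],0],[[0,-80,0],0],[[0,-80,0],0]]' 72; python3 g.py 417.5 165 120 0
python3 -c "
from h import *
c=cam('scene'); crop(c,320,140,420,215,'s9',8)"
```

```text
t: 7.25
eef_pos: [0.4432, -0.2607, 0.0197]
tool_rot: [0.486, -0.486, 0.514, -0.514]
contact_force: [-0.4, -1.6, -0.8]
gripper_width: 0.844
t: 7.67
eef_pos: [0.4448, -0.2614, 0.1019]
tool_rot: [-0.486, 0.485, -0.513, 0.515]
contact_force: [0.1, 0.4, 0.2]
gripper_width: 0.85
at [ 444.8 -261.4  101.9] phi -3.3 q1,q7 [0.06 0.61] F [0.1 0.4 0.2] w 72.5 t 7.7
shift [-424.1  -18.8  -51.4] turn -0.057
```

View pics/s9.png

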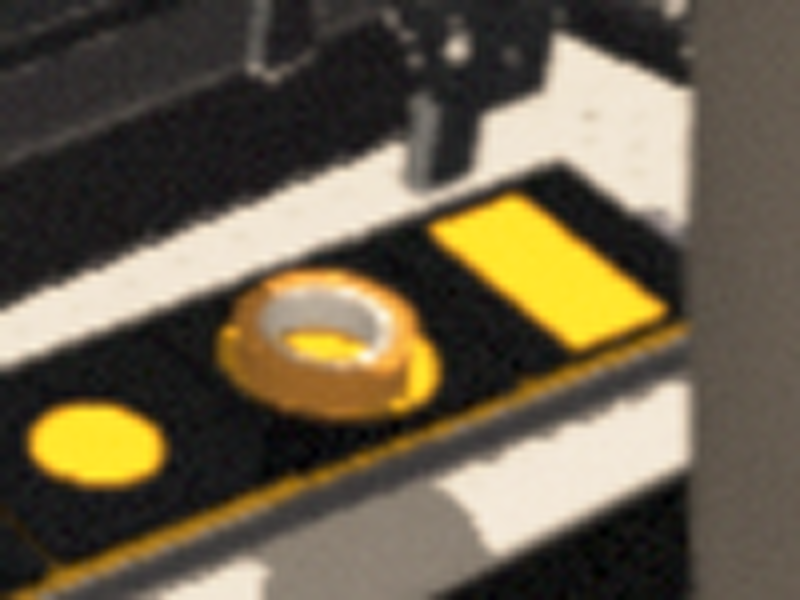

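The roll lies in its cut-out, apparently flat. Now the level.

```bash
python3 -m jog '[[[-40,0,0],0],[[-80,0,-10],0],[[-120,0,-20],0],[[-160,0,-30],0],[[-200,0,-51],0],[[-240,0,-51],0],[[-280,0,-51],0],[[-320,0,-51],0],[[-360,10,-51],0],[[-400,20,-51],0],[[-424,40,-51],0],[[-424,50,-51],0],[[-424,50,-51],0],[[-424,50,-51],0],[[-424,50,-51],0]]' 50; python3 g.py 417.5 165 5 -3.3
python3 -c "
from h import *
c=cam('top'); save(c,'t5'); crop(c,310,185,420,240,'t6',7)
P=cloud(c)
S=P[200:228,340:372].reshape(-1,3); S=S[(S[:,2]>.0255)&(S[:,2]<.045)]
print(len(S),S[:,2].mean(),np.linalg.lstsq(np.c_[S[:,:2]-S[:,:2].mean(0),np.ones(len(S))],S[:,2],rcond=None)[0], cv2.minAreaRect((S[:,:2]*1000).astype(np.float32)))
"
```

```text
t: 8.97
eef_pos: [0.4162, 0.1636, 0.0497]
tool_rot: [-0.484, 0.485, -0.515, 0.515]
contact_force: [0.3, 0.9, -0.4]
gripper_width: 0.587
at [416.2 163.6  49.7] phi -3.4 q1,q7 [-0.76 -0.34] F [ 0.3  0.9 -0.4] w 50.2 t 9.0
shift [-1.5 44.7  1.3] turn -0.002
213 0.029274597110943202 [ 0.01174282 -0.01107219  0.0292746 ] ((437.61651611328125, -264.0526428222656), (77.88076782226562, 83.900634765625), 5.147244930267334)
```

View pics/t6.png

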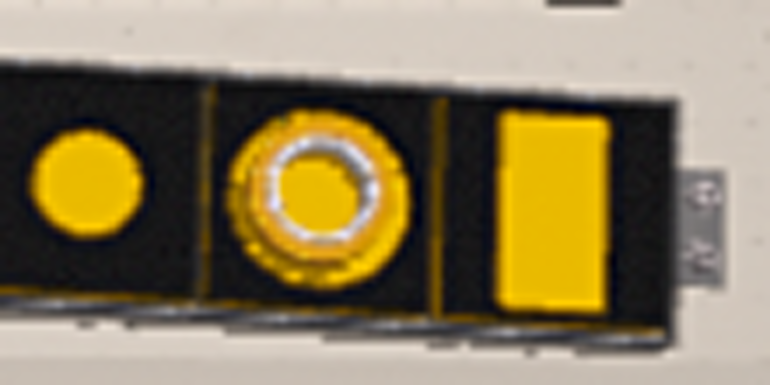

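View pics/t5.png

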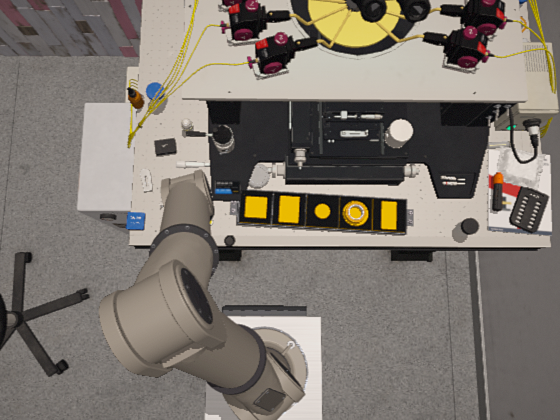

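The roll is centred in its cut-out (yellow ring all round in the crop), with a slope of about 1%. Lowering onto the level.

```bash
python3 -m jog '[[[-1,20,1],0],[[-1,35,1],0],[[-1,42,1],0],[[-1,45,1],0],[[-1,45,1],0],[[-1,45,1],0]]' 50; python3 g.py 417.5 165 4 -3.3
python3 -c "
from h import *
c=cam('scene'); crop(c,200,210,260,280,'s10',10)"
```

```text
t: 9.52
eef_pos: [0.418, 0.1662, 0.0054]
tool_rot: [-0.486, 0.485, -0.514, 0.514]
contact_force: [0.6, -0.1, 0.1]
gripper_width: 0.584
at [418.  166.2   5.4] phi -3.3 q1,q7 [-0.72 -0.29] F [ 0.6 -0.1  0.1] w 49.9 t 9.5
shift [ 1.2  1.4 -0.4] turn -0.0
```

View pics/s10.png

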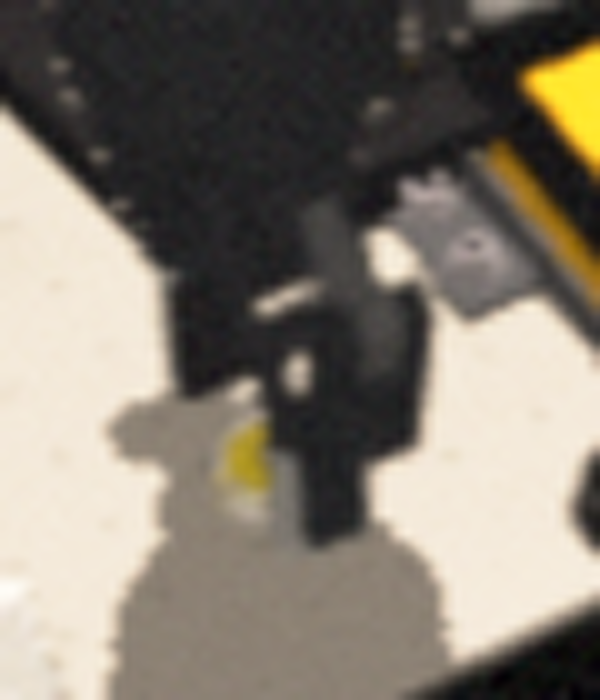

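```bash
python3 -m jog '[[[1,1,0],0],[[1,1,0],0],[[1,1,0],0],[[1,1,0],0],[[1,1,0],0],[[1,1,0],0],[[1,1,0],0],[[1,1,0],0],[[1,1,0],0],[[1,1,0],0]]' 20 30; python3 g.py 449 -165 80 -3.2;  python3 -m jog '[[[0,-10,0],0],[[0,-30,0],0],[[0,-60,0],0],[[0,-75,0],0],[[0,-75,0],0],[[0,-75,0],0]]'; python3 g.py 449 -165 80 -3.2
python3 -c "
from h import *
c=cam('scene'); crop(c,190,170,260,270,'s11',6)"
```

```text
t: 10.4
eef_pos: [0.4178, 0.1654, 0.0044]
tool_rot: [-0.486, 0.485, -0.514, 0.514]
contact_force: [-1.3, -1.6, 6.1]
gripper_width: 0.315
at [417.8 165.4   4.4] phi -3.3 q1,q7 [-0.71 -0.29] F [-1.3 -1.6  6.1] w 26.9 t 10.4
shift [328.1 -75.7  50.1] turn -0.001
t: 10.9
eef_pos: [0.418, 0.166, 0.0799]
tool_rot: [-0.487, 0.485, -0.514, 0.514]
contact_force: [-0.6, 0.8, -1.1]
gripper_width: 0.313
at [418.  166.   79.9] phi -3.2 q1,q7 [-0.8  -0.37] F [-0.6  0.8 -1.1] w 26.7 t 10.9
shift [328.7  -0.6  49.7] turn -0.001
```

View pics/s11.png

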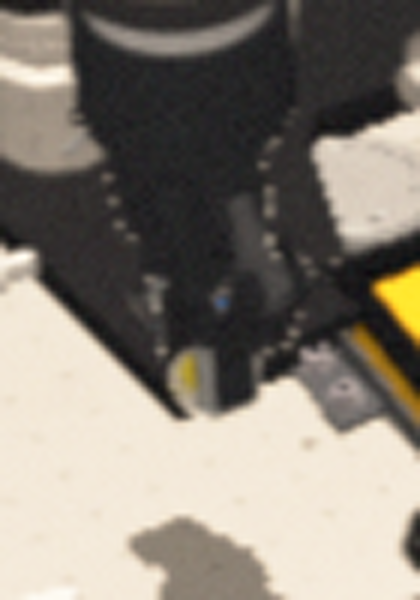

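```bash
python3 -m jog '[[[30,0,5],0],[[70,0,10],0],[[110,0,17],0],[[150,0,25],0],[[190,0,32],0],[[230,0,38],0],[[265,0,44],0],[[295,0,50],0],[[315,0,50],0],[[328,10,50],0],[[328.5,25,50],0],[[328.5,40,50],0],[[328.5,45,50],0],[[328.5,45,50],0],[[328.5,45,50],0],[[328.5,45,50],0]]'; python3 g.py 449 -165 19 -3.2
python3 -c "
from h import *
c=cam('scene'); crop(c,290,130,390,230,'s12',6)"
```

```text
t: 12.28
eef_pos: [0.4489, -0.1653, 0.0341]
tool_rot: [-0.486, 0.486, -0.514, 0.514]
contact_force: [0.3, -0.7, 0.5]
gripper_width: 0.311
at [ 448.9 -165.3   34.1] phi -3.2 q1,q7 [-0.04  0.46] F [ 0.3 -0.7  0.5] w 26.5 t 12.3
shift [-0.3 15.1  0.1] turn -0.001
```

View pics/s12.png

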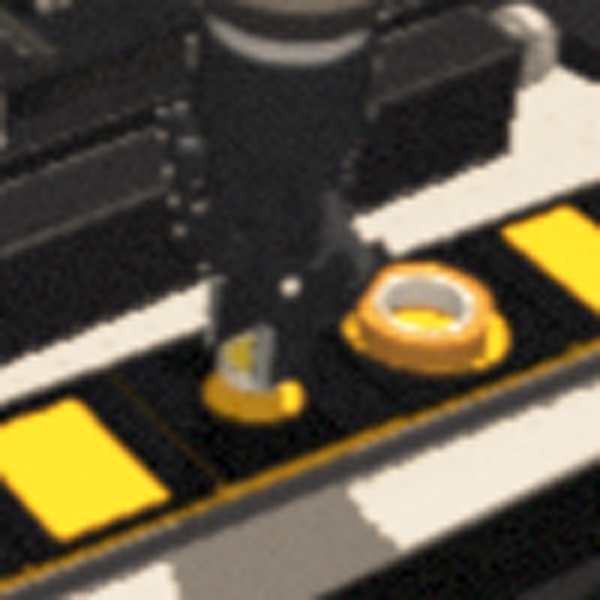

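```bash
python3 -m jog '[[[0,6,0],0],[[0,10,0],0],[[0,12,0],0],[[0,12,0],0],[[0,12,0],0]]'; python3 g.py 449 -165 21 -3.2
python3 -c "
from h import *
c=cam('scene'); crop(c,310,170,370,220,'s13',10)"
```

```text
t: 12.75
eef_pos: [0.4486, -0.1653, 0.0216]
tool_rot: [0.486, -0.486, 0.514, -0.514]
contact_force: [0.1, 0.1, -0.2]
gripper_width: 0.315
at [ 448.6 -165.3   21.6] phi -3.3 q1,q7 [-0.03  0.47] F [ 0.1  0.1 -0.2] w 26.9 t 12.8
shift [-0.3  0.6  0.4] turn -0.001
```

View pics/s13.png

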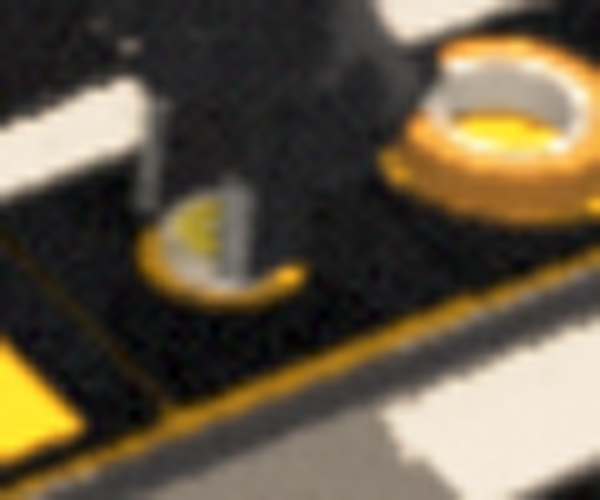

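```bash
python3 -m jog '[[[0,0,0],0],[[0,0,0],0],[[0,0,0],0],[[0,-1,0],0]]' 45; python3 -m jog '[[[0,-15,0],0],[[0,-40,0],0],[[0,-80,0],0],[[0,-80,0],0],[[0,-80,0],0]]' 45; python3 g.py 418 371.7 120 -1.5
python3 -c "
from h import *
c=cam('scene'); crop(c,310,170,370,220,'s14',10)"
```

```text
t: 13.13
eef_pos: [0.4486, -0.1654, 0.0227]
tool_rot: [0.486, -0.486, 0.514, -0.514]
contact_force: [-0.9, 0.2, 1.0]
gripper_width: 0.524
t: 13.55
eef_pos: [0.4504, -0.1657, 0.1048]
tool_rot: [-0.487, 0.484, -0.513, 0.515]
contact_force: [-0.4, 1.3, -0.0]
gripper_width: 0.528
at [ 450.4 -165.7  104.8] phi -3.3 q1,q7 [-0.12  0.39] F [-0.4  1.3 -0. ] w 45.1 t 13.6
shift [-534.7  -15.6  -62.8] turn -0.031
```

View pics/s14.png

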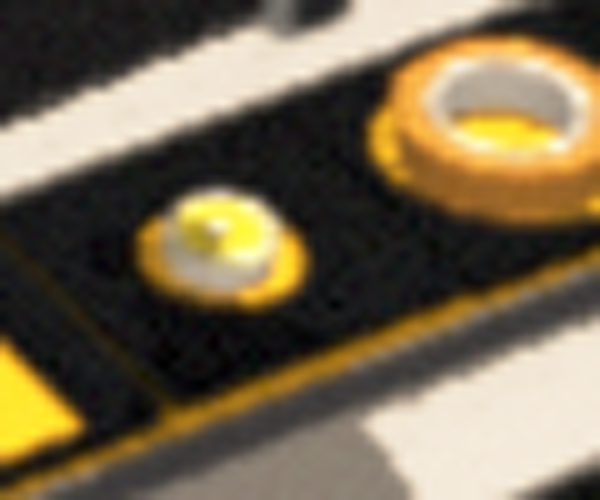

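The level sits centred and flat. Now the blue box, at z about 100 on the way.

```bash
python3 -m jog '[[[-40,0,-10],0],[[-80,0,-20],0],[[-120,0,-30],0],[[-160,0,-40],0],[[-200,0,-50],0],[[-240,0,-62],0],[[-280,0,-62],0],[[-320,0,-62],0],[[-360,0,-62],0],[[-400,0,-62],-0.03],[[-440,0,-62],-0.03],[[-480,10,-62],-0.03],[[-515,25,-62],-0.03],[[-534,50,-62],-0.03],[[-534,60,-62],-0.03],[[-534,60,-62],-0.03],[[-534,60,-62],-0.03],[[-534,60,-62],-0.03]]' 75; python3 g.py 418 371.7 4 -1.5
python3 -c "
from h import *
c=cam('scene'); crop(c,90,200,210,320,'s15',6)"
```

```text
t: 15.1
eef_pos: [0.4176, 0.3693, 0.0429]
tool_rot: [-0.492, 0.493, -0.507, 0.508]
contact_force: [0.8, -0.4, -0.5]
gripper_width: 0.876
at [417.6 369.3  42.9] phi -1.7 q1,q7 [-1.01 -0.69] F [ 0.8 -0.4 -0.5] w 74.8 t 15.1
shift [-2.4 38.9  0.3] turn -0.003
```

View pics/s15.png

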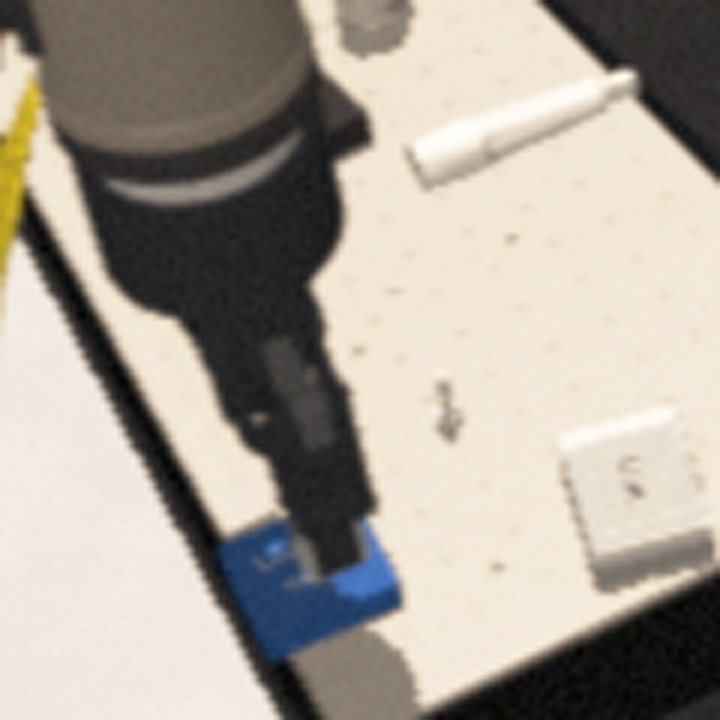

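```bash
python3 -m jog '[[[-1.5,20,0.3],0],[[-1.5,32,0.3],0],[[-1.5,37,0.3],0],[[-1.5,39,0.3],0],[[-1.5,39,0.3],0],[[-1.5,39,0.3],0]]' 75; python3 g.py 418 371.7 4 -1.5
python3 -c "
from h import *
c=cam('scene'); crop(c,110,240,180,320,'s16',9)"
```

```text
t: 15.65
eef_pos: [0.4179, 0.3727, 0.0043]
tool_rot: [-0.493, 0.493, -0.507, 0.507]
contact_force: [0.5, 0.8, -0.4]
gripper_width: 0.877
at [417.9 372.7   4.3] phi -1.6 q1,q7 [-0.99 -0.67] F [ 0.5  0.8 -0.4] w 74.9 t 15.7
shift [1.  0.3 0.1] turn -0.001
```

View pics/s16.png

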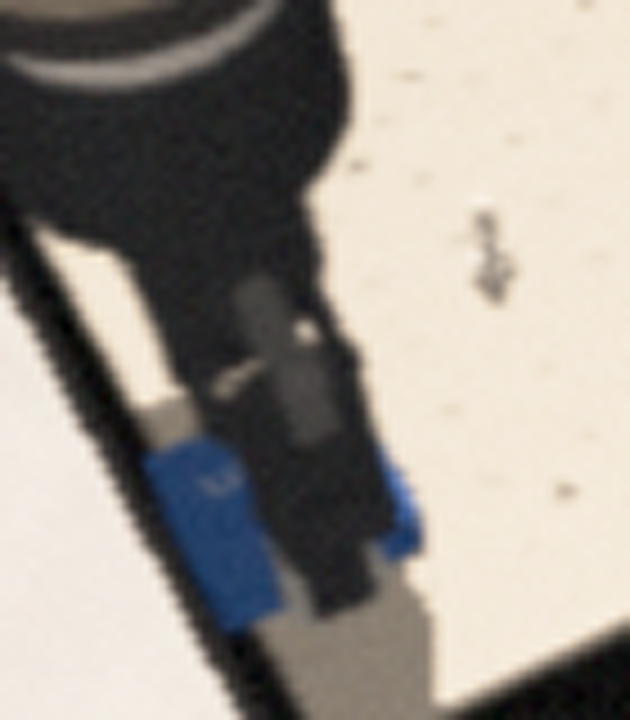

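Finger clear in front of the box. Closing and lifting.

```bash
python3 -m jog '[[[0,0,0],0],[[0,0,0],0],[[0,0,0],0],[[0,0,0],0],[[0,0,0],0],[[0,0,0],0],[[0,0,0],0],[[0,0,0],0],[[0,0,0],0],[[0,0,0],0]]' 40 30; python3 -m jog '[[[0,-10,0],0],[[0,-30,0],0],[[0,-60,0],0],[[0,-75,0],0],[[0,-75,0],0],[[0,-75,0],0]]'; python3 g.py 459.4 26.8 80 -3.2
python3 -c "
from h import *
c=cam('scene'); crop(c,100,200,190,320,'s17',5)"
```

```text
t: 16.53
eef_pos: [0.4178, 0.373, 0.0045]
tool_rot: [0.493, -0.493, 0.507, -0.507]
contact_force: [-1.1, -1.1, 4.9]
gripper_width: 0.569
t: 17.03
eef_pos: [0.4179, 0.3733, 0.08]
tool_rot: [0.494, -0.492, 0.507, -0.507]
contact_force: [0.7, -0.0, -1.0]
gripper_width: 0.569
at [417.9 373.3  80. ] phi -1.5 q1,q7 [-1.03 -0.7 ] F [ 0.7 -0.  -1. ] w 48.6 t 17.0
shift [345.3  -0.6  50.8] turn 0.029
```

View pics/s17.png

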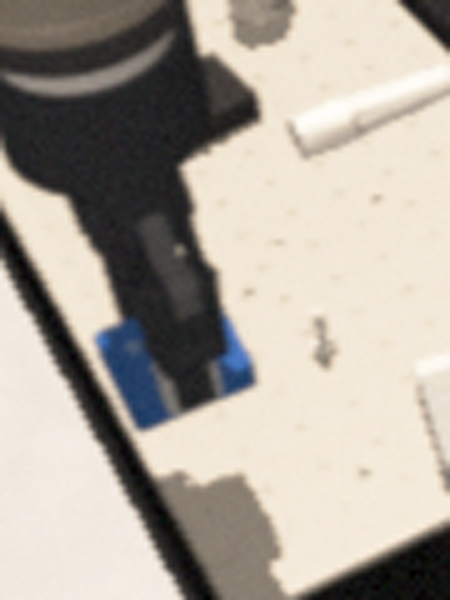

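The box is held level. To the square cut-out.

```bash
python3 -m jog '[[[30,0,5],0.03],[[70,0,10],0.03],[[110,0,17],0.03],[[150,0,25],0.03],[[190,0,32],0.03],[[230,0,38],0.03],[[265,0,44],0.03],[[295,0,51],0.03],[[320,0,51],0.03],[[338,5,51],0.03],[[345,20,51],0.03],[[345,35,51],0.03],[[345,42,51],0.03],[[345,42,51],0.03],[[345,42,51],0.03],[[345,42,51],0.03]]'; python3 g.py 459.4 27.5 21 -3.2
python3 -c "
from h import *
c=cam('scene'); crop(c,220,170,320,250,'s18',7)"
```

```text
t: 18.42
eef_pos: [0.4593, 0.0269, 0.037]
tool_rot: [0.486, -0.486, 0.514, -0.514]
contact_force: [-0.1, -0.3, -0.4]
gripper_width: 0.572
at [459.3  26.9  37. ] phi -3.2 q1,q7 [-0.41 -0.03] F [-0.1 -0.3 -0.4] w 48.8 t 18.4
shift [-0.6 16.   0. ] turn -0.0
```

View pics/s18.png

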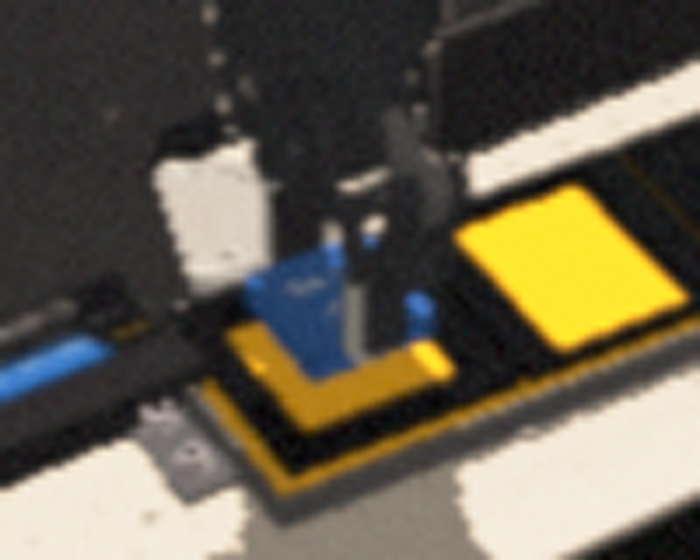

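```bash
python3 -m jog '[[[-0.5,8,0],0],[[-0.5,13,0],0],[[-0.5,15.5,0],0],[[-0.5,15.5,0],0],[[-0.5,15.5,0],0]]'; python3 g.py 459.4 27.5 21 -3.2
python3 -c "
from h import *
c=cam('scene'); crop(c,240,190,310,250,'s19',8)"
```

```text
t: 18.88
eef_pos: [0.4591, 0.027, 0.0211]
tool_rot: [0.485, -0.486, 0.514, -0.514]
contact_force: [0.5, -0.7, -0.6]
gripper_width: 0.576
at [459.1  27.   21.1] phi -3.3 q1,q7 [-0.39 -0.01] F [ 0.5 -0.7 -0.6] w 49.2 t 18.9
shift [-0.5  0.1  0.3] turn -0.001
```

View pics/s19.png

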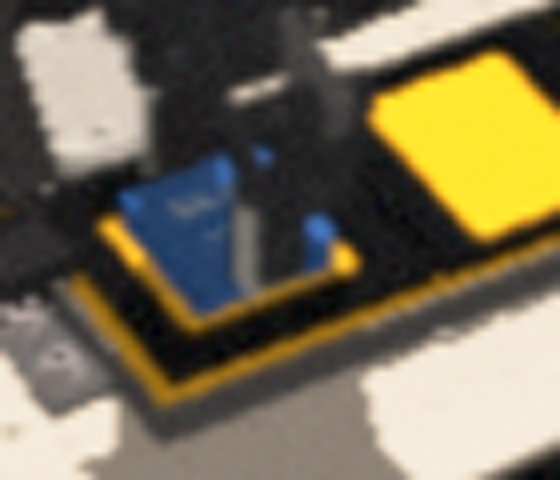

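The box fits inside with a yellow margin. Releasing.

```bash
python3 -m jog '[[[0,0,0],0],[[0,0,0],0],[[0,0,0],0],[[0,0,0],0],[[0,-1,0],0]]' 64; python3 -m jog '[[[0,-15,0],0],[[0,-40,0],0],[[0,-80,0],0],[[0,-80,0],0],[[0,-80,0],0]]' 64; python3 g.py 387 261 100 77
python3 -c "
from h import *
c=cam('scene'); crop(c,240,190,310,250,'s20',8)"
```

```text
t: 19.35
eef_pos: [0.4592, 0.027, 0.0223]
tool_rot: [0.486, -0.486, 0.514, -0.514]
contact_force: [-0.4, 0.1, -0.4]
gripper_width: 0.748
t: 19.77
eef_pos: [0.4609, 0.0274, 0.1043]
tool_rot: [-0.487, 0.484, -0.513, 0.515]
contact_force: [1.0, -0.8, -0.3]
gripper_width: 0.747
at [460.9  27.4 104.3] phi -3.3 q1,q7 [-0.47 -0.09] F [ 1.  -0.8 -0.3] w 63.8 t 19.8
shift [-229.     4.3  -87.1] turn -1.401
```

View pics/s20.png

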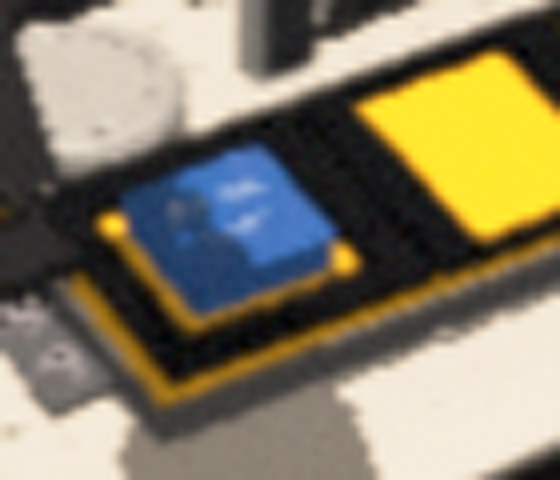

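The blue box is flat with the label up. Now the needle box; jaws across its 45 mm side (77°).

```bash
python3 -m jog '[[[-30,0,-10],-0.1],[[-60,0,-20],-0.2],[[-90,0,-35],-0.3],[[-120,0,-50],-0.4],[[-150,0,-60],-0.5],[[-180,0,-70],-0.6],[[-205,0,-80],-0.7],[[-229,0,-87],-0.8],[[-229,0,-87],-0.9],[[-229,0,-87],-1.0],[[-229,0,-87],-1.1],[[-229,10,-87],-1.2],[[-229,25,-87],-1.3],[[-229,40,-87],-1.4],[[-229,50,-87],-1.4],[[-229,50,-87],-1.4],[[-229,50,-87],-1.4],[[-229,50,-87],-1.4],[[-229,50,-87],-1.4]]' 68; python3 g.py 387 261 6 77
python3 -c "
from h import *
c=cam('scene'); crop(c,140,190,250,320,'s21',5)"
```

```text
t: 21.4
eef_pos: [0.3858, 0.2609, 0.0528]
tool_rot: [0.703, -0.702, 0.081, -0.081]
contact_force: [0.1, -0.5, -0.1]
gripper_width: 0.8
at [385.8 260.9  52.8] phi 76.9 q1,q7 [-0.67  0.56] F [ 0.1 -0.5 -0.1] w 68.3 t 21.4
shift [ 1.1 46.8  0.3] turn -0.002
```

View pics/s21.png

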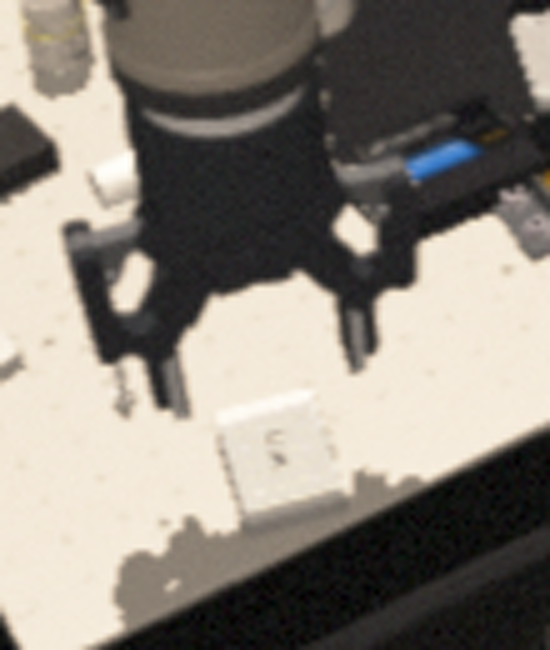

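```bash
python3 -m jog '[[[1,20,0.3],0],[[1,35,0.3],0],[[1,43,0.3],0],[[1,46.5,0.3],0],[[1,46.5,0.3],0],[[1,46.5,0.3],0]]' 68; python3 g.py 387 261 6 77
python3 -c "
from h import *
c=cam('scene'); crop(c,150,220,230,310,'s22',7)"
```

```text
t: 21.95
eef_pos: [0.3867, 0.2609, 0.0062]
tool_rot: [0.703, -0.702, 0.08, -0.081]
contact_force: [0.5, 0.4, -0.1]
gripper_width: 0.793
at [386.7 260.9   6.2] phi 76.9 q1,q7 [-0.68  0.55] F [ 0.5  0.4 -0.1] w 67.7 t 21.9
shift [0.3 0.2 0.2] turn -0.001
```

View pics/s22.png

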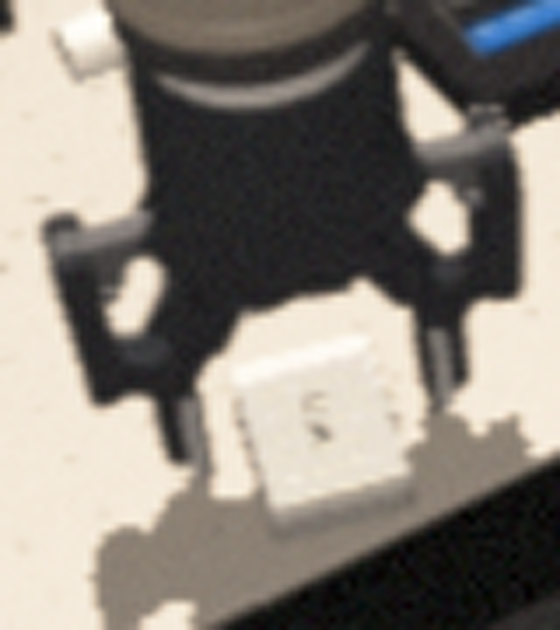

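Box squarely between the fingers. Closing and lifting.

```bash
python3 -m jog '[[[0,0,0],0],[[0,0,0],0],[[0,0,0],0],[[0,0,0],0],[[0,0,0],0],[[0,0,0],0],[[0,0,0],0],[[0,0,0],0],[[0,0,0],0],[[0,0,0],0]]' 35 30; python3 -m jog '[[[0,-10,0],0],[[0,-30,0],0],[[0,-60,0],0],[[0,-75,0],0],[[0,-75,0],0],[[0,-75,0],0]]'; python3 g.py 453.7 -68.8 80 86.8
python3 -c "
from h import *
c=cam('scene'); crop(c,140,190,230,300,'s23',6)"
```

```text
t: 22.83
eef_pos: [0.3869, 0.261, 0.0066]
tool_rot: [0.703, -0.702, 0.08, -0.081]
contact_force: [-1.3, -0.7, 6.8]
gripper_width: 0.499
t: 23.33
eef_pos: [0.3871, 0.2611, 0.0821]
tool_rot: [0.703, -0.702, 0.08, -0.081]
contact_force: [0.2, 0.1, 0.4]
gripper_width: 0.503
at [387.1 261.1  82.1] phi 76.9 q1,q7 [-0.66  0.57] F [0.2 0.1 0.4] w 43.0 t 23.3
shift [ 139.4    1.6 -306.3] turn -0.172
```

View pics/s23.png

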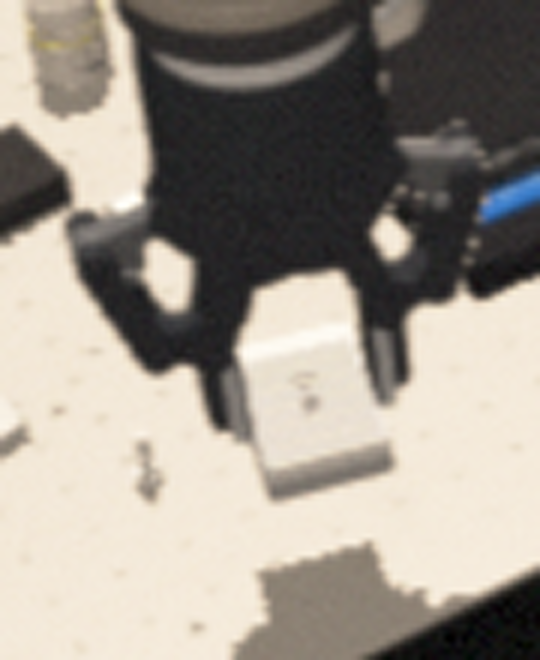

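```bash
python3 -m jog '[[[15,0,-25],-0.05],[[32,0,-60],-0.1],[[50,0,-98],-0.15],[[67,0,-135],-0.17],[[83,0,-170],-0.17],[[98,0,-205],-0.17],[[113,0,-240],-0.17],[[125,0,-270],-0.17],[[134,0,-292],-0.17],[[139,0,-306],-0.17],[[139,15,-306],-0.17],[[139,30,-306],-0.17],[[139,38,-306],-0.17],[[139,42,-306],-0.17],[[139,42,-306],-0.17],[[139,42,-306],-0.17]]'; python3 g.py 453.7 -68.8 22 86.8
python3 -c "
from h import *
c=cam('scene'); crop(c,240,150,360,250,'s24',6)"
```

```text
t: 24.72
eef_pos: [0.4526, -0.0685, 0.0386]
tool_rot: [0.707, -0.707, 0.021, -0.02]
contact_force: [-0.5, 0.1, -0.6]
gripper_width: 0.501
at [452.6 -68.5  38.6] phi 86.7 q1,q7 [0.04 1.51] F [-0.5  0.1 -0.6] w 42.8 t 24.7
shift [ 1.2 16.6 -0.2] turn -0.001
```

View pics/s24.png

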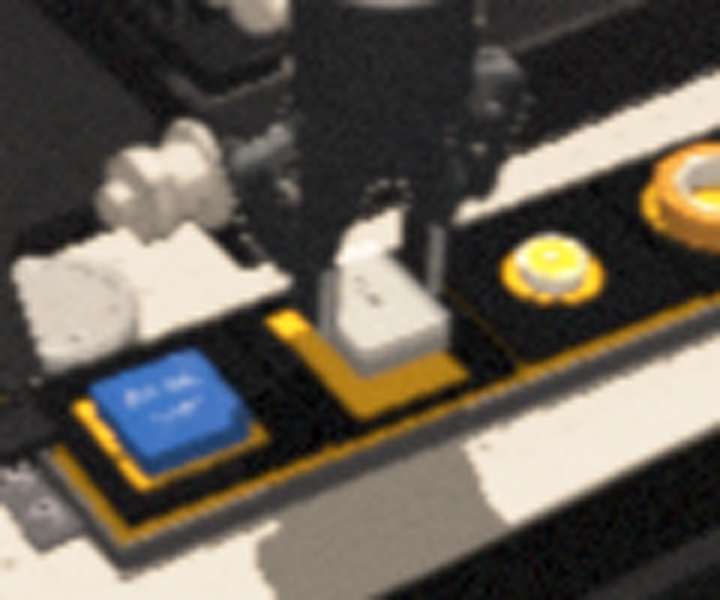

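Aligned over the broad oblong cut-out, box's long side along x. Lowering.

```bash
python3 -m jog '[[[1,8,0],0],[[1,13,0],0],[[1,16,0],0],[[1,16,0],0],[[1,16,0],0]]'; python3 g.py 453.7 -68.8 22 86.8
python3 -c "
from h import *
c=cam('scene'); crop(c,270,170,340,230,'s25',8)"
```

```text
t: 25.18
eef_pos: [0.4536, -0.0688, 0.0226]
tool_rot: [0.707, -0.707, 0.021, -0.02]
contact_force: [0.9, -0.1, 1.2]
gripper_width: 0.501
at [453.6 -68.8  22.6] phi 86.7 q1,q7 [0.04 1.5 ] F [ 0.9 -0.1  1.2] w 42.8 t 25.2
shift [0.1 0.6 0. ] turn -0.002
```

View pics/s25.png

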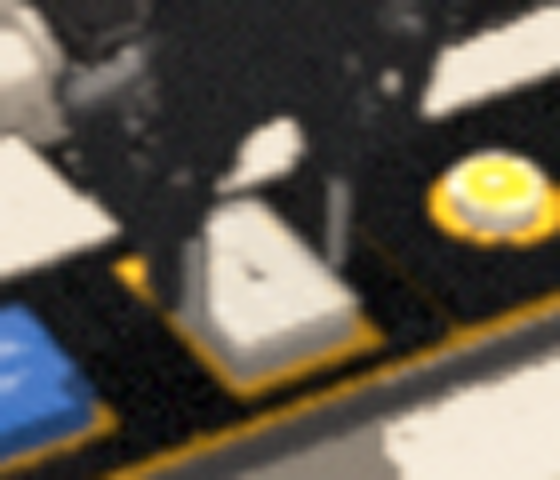

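Within its cut-out. Releasing to 58 mm and lifting.

```bash
python3 -m jog '[[[0,0,0],0],[[0,0,0],0],[[0,0,0],0],[[0,0,0],0],[[0,-1,0],0]]' 58; python3 -m jog '[[[0,-15,0],0],[[0,-40,0],0],[[0,-80,0],0],[[0,-80,0],0],[[0,-80,0],0]]' 58; python3 g.py 539 348 100 96
python3 - <<'E'
from h import *
c=cam('scene'); crop(c,240,170,360,250,'s26',6)
for n,b in(('top',(138,165,156,195)),('scene',(118,245,147,270))):
    c=cam(n) if n=='top' else load(n)
    P=cloud(c)[b[1]:b[3],b[0]:b[2]].reshape(-1,3); S=P[(P[:,2]>.006)&(P[:,2]<.02)]
    m=S[:,:2].mean(0); w,V=np.linalg.eigh(np.cov((S[:,:2]-m).T)); print(n,len(S),m.round(4),np.degrees(np.arctan(V[1,1]/V[0,1])).round(1))
    r=cv2.minAreaRect((S[:,:2]*1000).astype(np.float32)); print(r)
    crop(c,*b,n+'cl',16)
E
```

```text
t: 25.65
eef_pos: [0.4537, -0.0689, 0.0238]
tool_rot: [0.707, -0.707, 0.02, -0.02]
contact_force: [-0.8, -0.5, -0.3]
gripper_width: 0.676
t: 26.07
eef_pos: [0.4556, -0.069, 0.1059]
tool_rot: [-0.707, 0.707, -0.019, 0.022]
contact_force: [0.3, 0.1, -0.6]
gripper_width: 0.678
at [455.6 -69.  105.9] phi 86.7 q1,q7 [0.04 1.51] F [ 0.3  0.1 -0.6] w 57.9 t 26.1
shift [ 59.    6.2 421.1] turn -0.163
top 136 [0.5389 0.3469] 15.1
((538.6441650390625, 346.94000244140625), (67.44673919677734, 28.875036239624023), 14.251724243164062)
scene 252 [0.5383 0.3478] 12.0
((538.95556640625, 346.9874267578125), (72.98124694824219, 29.69353485107422), 15.545448303222656)
```

View pics/s26.png

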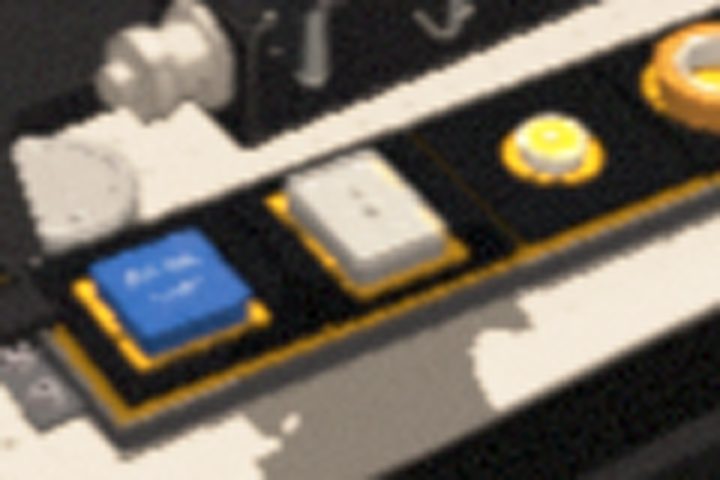

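View pics/topcl.png

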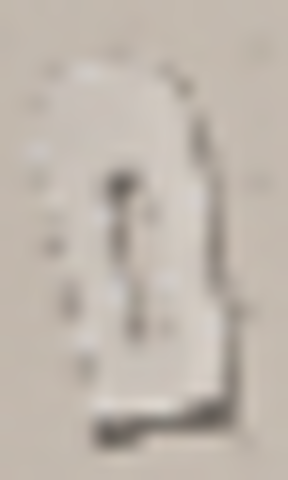

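View pics/scenecl.png

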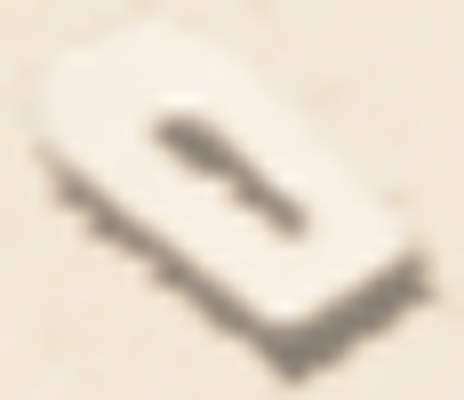

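The needle box is in place, lid up. For the clamp's yaw, the scene crop gives its long edges: (50,150)–(280,330) and (215,60)–(405,245).

```bash
python3 - <<'E'
from h import *
c=load('scene')
f=lambda X,Y,z=.01: px(c,118+X/16,245+Y/16,z)[:2]
for a,b in(((50,150),(280,330)),((215,60),(405,245)),((280,330),(405,250)),((185,135),(295,225))):
    p,q=f(*a),f(*b); d=p-q; print(p.round(4),q.round(4),np.degrees(np.arctan2(d[1],d[0])).round(1))
c=load('top'); f=lambda X,Y: px(c,138+X/16,165+Y/16,.01)[:2]
for a,b in(((40,150),(92,400)),((195,120),(235,400)),((92,405),(225,395))):
    p,q=f(*a),f(*b); d=p-q; print('top',p.round(4),q.round(4),np.degrees(np.arctan2(d[1],d[0])).round(1))
E
```

```text
[0.5525 0.3651] [0.5016 0.3508] 15.8
[0.5567 0.339 ] [0.5073 0.3301] 10.2
[0.5016 0.3508] [0.5064 0.3305] 103.2
[0.5448 0.3481] [0.5195 0.3416] 14.4
top [0.5543 0.3638] [0.5076 0.352 ] 14.2
top [0.5601 0.3359] [0.5078 0.3261] 10.6
top [0.5067 0.3519] [0.5087 0.3279] 94.8
```

```bash
python3 - <<'E'
from h import *
for n in('top','scene'):
    c=load(n); save(c,n+'9'); hsv=cv2.cvtColor(c['img'],cv2.COLOR_RGB2HSV); P=cloud(c)
    m=(hsv[...,0]>22)&(hsv[...,0]<32)&(hsv[...,1]>120)&(hsv[...,2]>90)
    Q=P[m]; Q=Q[(Q[:,1]>.28)&(Q[:,2]>0.01)]
    for z in np.arange(0,.6,.05):
        S=Q[(Q[:,2]>=z)&(Q[:,2]<z+.05)]
        if len(S): print(n,round(z,2),len(S),S.min(0).round(2),S.max(0).round(2))
E
```

```text
top 0.0 27 [0.65 0.38 0.01] [0.77 0.4  0.05]
top 0.05 25 [0.66 0.35 0.05] [0.79 0.38 0.1 ]
top 0.1 39 [0.67 0.31 0.1 ] [0.78 0.39 0.15]
top 0.15 73 [0.69 0.28 0.15] [0.72 0.32 0.2 ]
scene 0.0 83 [0.65 0.38 0.01] [0.68 0.4  0.05]
scene 0.05 73 [0.66 0.31 0.05] [0.76 0.38 0.1 ]
scene 0.1 84 [0.67 0.31 0.1 ] [0.7  0.35 0.15]
scene 0.15 119 [0.69 0.28 0.15] [0.72 0.32 0.2 ]
scene 0.2 6 [0.72 0.28 0.2 ] [0.72 0.29 0.21]
```

View pics/scene9.png

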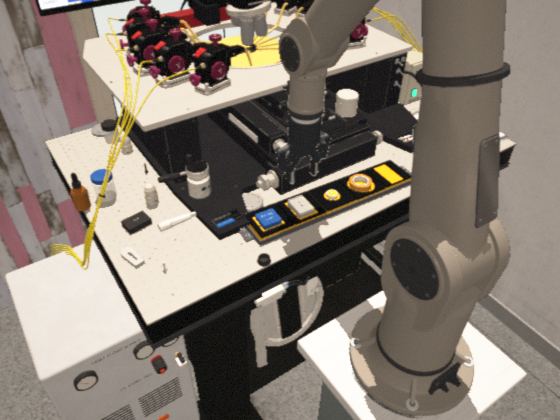

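```bash
python3 g.py 539 347.3 60 103; python3 -m jog '[[[0,0,35],0],[[0,0,75],0],[[0,0,115],0],[[0,0,155],0],[[0,0,195],0],[[10,0,233],-0.08],[[20,0,270],-0.16],[[30,0,305],-0.22],[[40,0,340],-0.285],[[48,0,372],-0.285],[[55,0,400],-0.285],[[59,10,418],-0.285],[[59,25,421],-0.285],[[59,40,421],-0.285],[[59,46,421],-0.285],[[59,46,421],-0.285],[[59,46,421],-0.285]]' 55;  python3 g.py 539 347.3 5 103
python3 -c "
from h import *
c=cam('scene'); crop(c,70,150,200,300,'s27',4)"
```

```text
at [453.4 -68.9 103.5] phi 86.7 q1,q7 [0.04 1.51] F [ 0.3  0.1 -0. ] w 58.4 t 26.2
shift [ 61.4  43.5 420.4] turn -0.285
t: 27.58
eef_pos: [0.5365, 0.3465, 0.0567]
tool_rot: [-0.702, 0.703, 0.079, -0.081]
contact_force: [0.2, 1.5, 0.1]
gripper_width: 0.641
at [536.5 346.5  56.7] phi 103.0 q1,q7 [-0.56  1.02] F [0.2 1.5 0.1] w 54.7 t 27.6
shift [ 2.8 51.6  0.3] turn -0.001
```

View pics/s27.png

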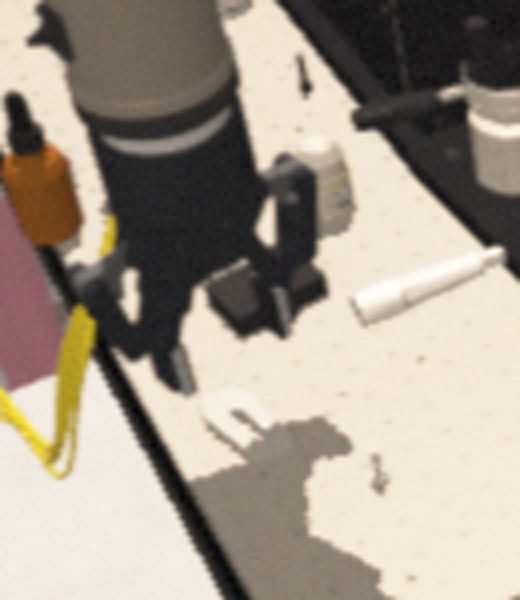

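Clear of bottles, cables and the black box. Lowering.

```bash
python3 -m jog '[[[2.5,20,0.3],0],[[2.5,38,0.3],0],[[2.5,48,0.3],0],[[2.5,52,0.3],0],[[2.5,52,0.3],0],[[2.5,52,0.3],0]]' 55; python3 g.py 539 347.3 4.5 103
python3 -c "
from h import *
c=cam('scene'); crop(c,90,200,170,280,'s28',7)"
```

```text
t: 28.13
eef_pos: [0.5398, 0.349, 0.0066]
tool_rot: [0.703, -0.702, -0.08, 0.08]
contact_force: [-0.4, -0.7, 0.6]
gripper_width: 0.645
at [539.8 349.    6.6] phi 103.0 q1,q7 [-0.56  1.  ] F [-0.4 -0.7  0.6] w 55.1 t 28.1
shift [-1.2  2.1 -1.5] turn 0.0
```

View pics/s28.png

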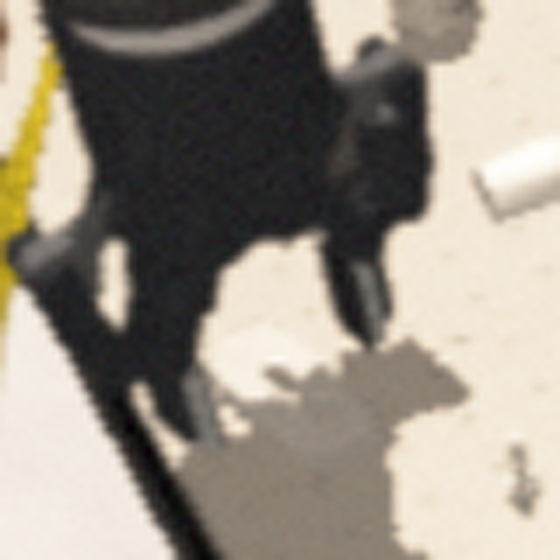

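```bash
python3 -m jog '[[[-1,2,-1],0],[[-1,2,-1],0],[[-1,2,-1],0]]'; python3 -m jog '[[[0,0,0],0],[[0,0,0],0],[[0,0,0],0],[[0,0,0],0],[[0,0,0],0],[[0,0,0],0],[[0,0,0],0],[[0,0,0],0],[[0,0,0],0],[[0,0,0],0]]' 20 45; python3 -m jog '[[[0,-10,0],0],[[0,-30,0],0],[[0,-60,0],0],[[0,-78,0],0],[[0,-78,0],0],[[0,-78,0],0]]'; python3 g.py 437.7 -355.6 80 86.8
python3 -c "
from h import *
c=cam('scene'); crop(c,80,170,170,280,'s29',6)"
```

```text
t: 28.43
eef_pos: [0.5388, 0.3477, 0.0042]
tool_rot: [0.703, -0.702, -0.08, 0.08]
contact_force: [-1.4, -0.4, 0.5]
gripper_width: 0.644
t: 29.27
eef_pos: [0.5388, 0.3478, 0.0043]
tool_rot: [0.703, -0.702, -0.08, 0.08]
contact_force: [0.1, -1.7, 5.4]
gripper_width: 0.303
t: 29.77
eef_pos: [0.5392, 0.3481, 0.0831]
tool_rot: [0.703, -0.702, -0.081, 0.079]
contact_force: [0.9, -0.8, -0.8]
gripper_width: 0.295
at [539.2 348.1  83.1] phi 103.0 q1,q7 [-0.55  1.02] F [ 0.9 -0.8 -0.8] w 25.2 t 29.8
shift [-257.4    1.9 -662.8] turn 0.283
```

View pics/s29.png

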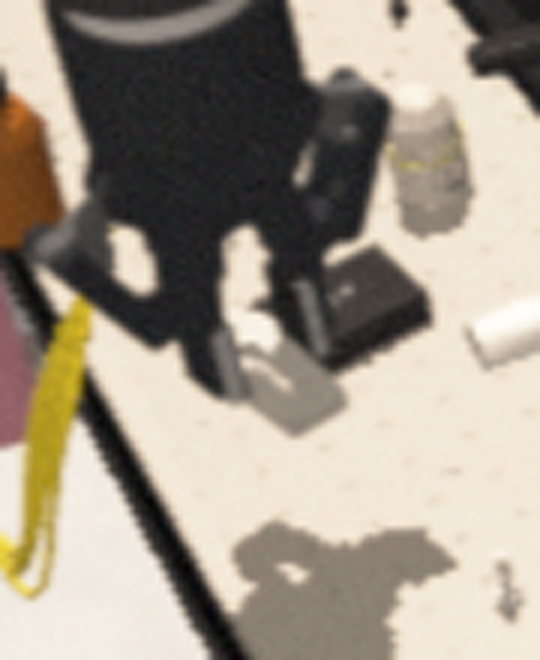

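The clamp is held between the pads. Carrying it round the front to the narrow cut-out.

```bash
python3 -m jog '[[[-12,0,-17],0.02],[[-33,0,-45],0.05],[[-54,0,-74],0.08],[[-75,0,-103],0.12],[[-97,0,-133],0.16],[[-117,0,-160],0.2],[[-130,0,-190],0.24],[[-140,0,-228],0.28],[[-150,0,-265],0.28],[[-160,0,-302],0.28],[[-170,0,-339],0.28],[[-180,0,-376],0.28],[[-190,0,-413],0.28],[[-200,0,-450],0.28],[[-210,0,-487],0.28],[[-220,0,-524],0.28],[[-230,0,-561],0.28],[[-240,0,-598],0.28],[[-249,0,-630],0.28],[[-257,0,-655],0.28]]'; python3 -m jog '[[[0,0,-5],0],[[0,5,-8],0],[[0,15,-8],0],[[0,25,-8],0],[[0,25,-8],0],[[0,25,-8],0]]'; python3 g.py 437.7 -355.6 40 86.8
python3 -c "
from h import *
c=cam('scene'); crop(c,330,120,430,220,'s30',6);c=cam('top'); save(c,'t10')"
```

```text
t: 31.48
eef_pos: [0.434, -0.3512, 0.0804]
tool_rot: [0.707, -0.707, 0.02, -0.019]
contact_force: [0.5, 0.6, 0.2]
gripper_width: 0.302
t: 31.98
eef_pos: [0.435, -0.3542, 0.0554]
tool_rot: [0.708, -0.706, 0.019, -0.017]
contact_force: [0.8, 0.5, -0.6]
gripper_width: 0.3
at [ 435.  -354.2   55.4] phi 87.1 q1,q7 [0.57 2.1 ] F [ 0.8  0.5 -0.6] w 25.6 t 32.0
shift [ 2.8 15.4 -1.3] turn 0.005
```

View pics/s30.png

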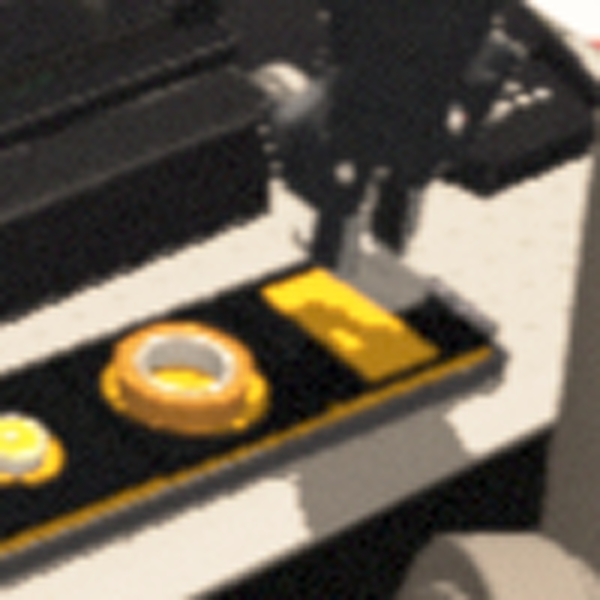

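View pics/t10.png

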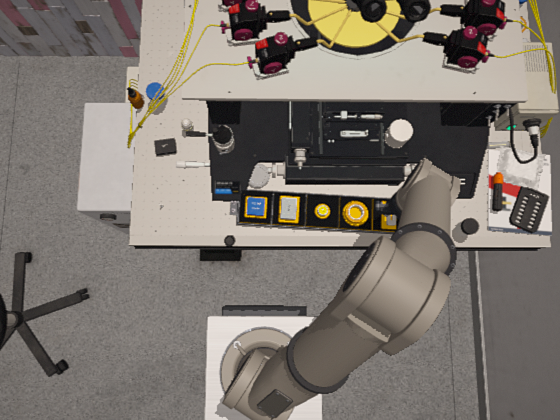

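```bash
python3 -m jog '[[[2,10,-1.3],0.005],[[2,18,-1.3],0.005],[[2,24,-1.3],0.005],[[2,26,-1.3],0.005],[[2,26,-1.3],0.005],[[2,26,-1.3],0.005]]'; python3 g.py 437.7 -355.6 22 86.8
python3 -c "
from h import *
c=cam('scene'); crop(c,360,140,430,200,'s31',10)"
```

```text
t: 32.58
eef_pos: [0.4371, -0.3577, 0.0306]
tool_rot: [0.707, -0.707, 0.021, -0.02]
contact_force: [-0.1, 0.5, -2.1]
gripper_width: 0.303
at [ 437.1 -357.7   30.6] phi 86.7 q1,q7 [0.57 2.09] F [-0.1  0.5 -2.1] w 25.9 t 32.6
shift [0.4 8.6 2.1] turn -0.002
```

View pics/s31.png

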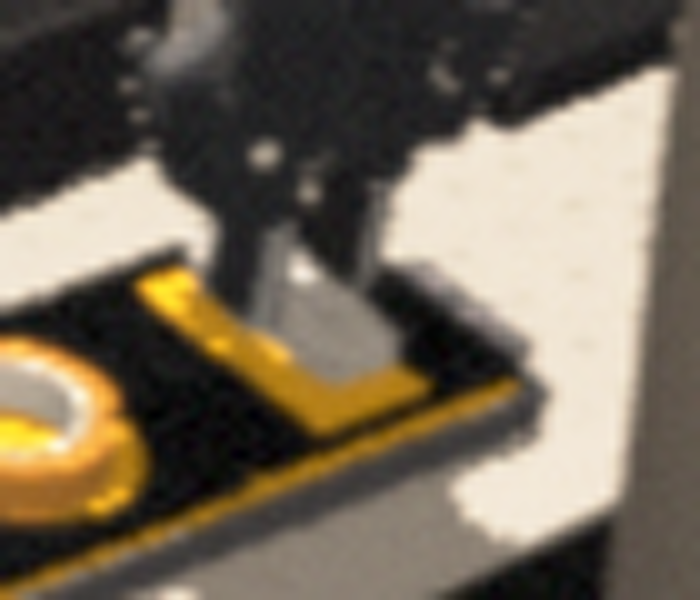

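Aligned over the narrow cut-out. Lowering to just above the floor.

```bash
python3 -m jog '[[[0,4,1.5],0],[[0,7,1.5],0],[[0,8.5,1.5],0],[[0,8.5,1.5],0],[[0,8.5,1.5],0]]'; python3 g.py 437.7 -355.6 22 86.8
python3 -c "
from h import *
c=cam('scene'); crop(c,360,140,430,200,'s32',10)"
```

```text
t: 33.05
eef_pos: [0.4373, -0.3562, 0.0222]
tool_rot: [0.707, -0.707, 0.02, -0.02]
contact_force: [0.3, 0.8, -2.9]
gripper_width: 0.303
at [ 437.3 -356.2   22.2] phi 86.7 q1,q7 [0.57 2.09] F [ 0.3  0.8 -2.9] w 25.8 t 33.0
shift [0.4 0.2 0.7] turn -0.002
```

View pics/s32.png

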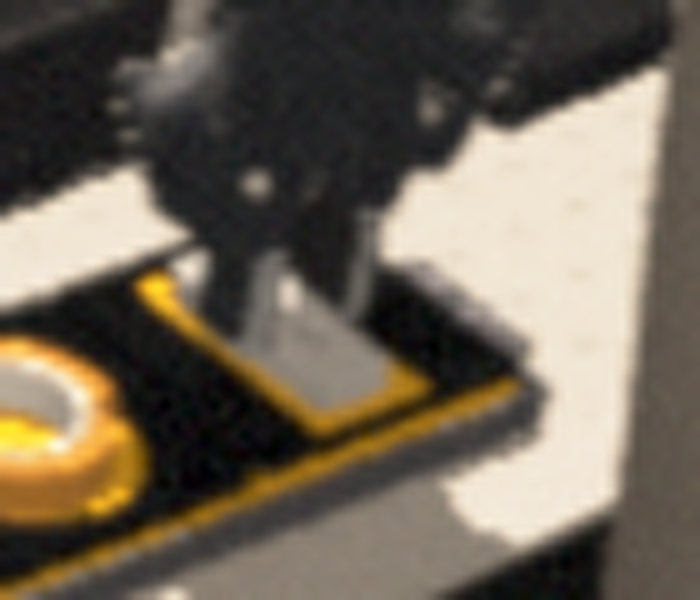

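Inside, with yellow all round. Releasing, lifting, then moving the arm out of the cameras' way.

```bash
python3 -m jog '[[[0,0,0],0],[[0,0,0],0],[[0,0,0],0],[[0,0,0],0],[[0,-1,0],0]]' 42; python3 -m jog '[[[0,-15,0],0],[[0,-40,0],0],[[0,-80,0],0],[[0,-110,0],0],[[0,-110,0],0],[[0,-110,0],0]]' 42; python3 g.py 450 150 150 86.8; python3 -m jog '[[[0,0,30],0],[[0,0,70],0],[[0,0,110],0],[[0,0,150],0],[[0,0,190],0],[[0,0,230],0],[[0,0,270],0],[[0,0,310],0],[[0,0,350],0],[[0,0,390],0],[[0,0,430],0],[[0,0,470],0],[[0,0,500],0],[[0,0,520],0],[[0,0,520],0],[[0,0,520],0]]'
python3 - <<'E'
from h import *
c=cam('scene'); crop(c,230,150,430,250,'s33',4)
c=cam('top'); crop(c,230,180,420,245,'t33',4)
P=cloud(c)
for k,x,y,z,r in(('tape',443,-260,31,26),('level',449,-165,26,10),('cal',459.4,27,29,20),('needle',453.7,-69,31,17),('clamp',437.7,-355.6,27,11)):
    Q=P.reshape(-1,3); S=Q[(np.hypot(Q[:,0]-x/1e3,Q[:,1]-y/1e3)<r/1e3)]
    if k=='tape': S=S[S[:,2]>.024]
    if k=='clamp': S=S[S[:,2]>.021]
    print(k,len(S),'z mm',(1e3*np.median(S[:,2])).round(1),'expect',z,'slope',np.linalg.lstsq(np.c_[S[:,:2]-S[:,:2].mean(0),np.ones(len(S))],S[:,2],rcond=None)[0][:2].round(3))
E
```

```text
t: 33.52
eef_pos: [0.4373, -0.3563, 0.0233]
tool_rot: [0.707, -0.707, 0.02, -0.02]
contact_force: [-0.3, 0.4, -0.5]
gripper_width: 0.492
t: 34.02
eef_pos: [0.4385, -0.3571, 0.1354]
tool_rot: [-0.706, 0.708, -0.019, 0.022]
contact_force: [-0.7, 0.3, -0.5]
gripper_width: 0.493
at [ 438.5 -357.1  135.4] phi 86.7 q1,q7 [0.56 2.09] F [-0.7  0.3 -0.5] w 42.1 t 34.0
shift [-17.9 -15.8 506.9] turn -0.002
t: 35.35
eef_pos: [0.4663, 0.1636, 0.132]
tool_rot: [-0.707, 0.707, -0.02, 0.019]
contact_force: [-0.7, -0.1, 0.4]
gripper_width: 0.492
tape 124 z mm 28.4 expect 31 slope [-0.01  -0.014]
level 39 z mm 24.6 expect 26 slope [-0.12  -0.182]
cal 153 z mm 26.3 expect 29 slope [ 0.031 -0.02 ]
needle 108 z mm 28.9 expect 31 slope [0.058 0.01 ]
clamp 26 z mm 25.2 expect 27 slope [-0.142  0.079]
```

View pics/s33.png

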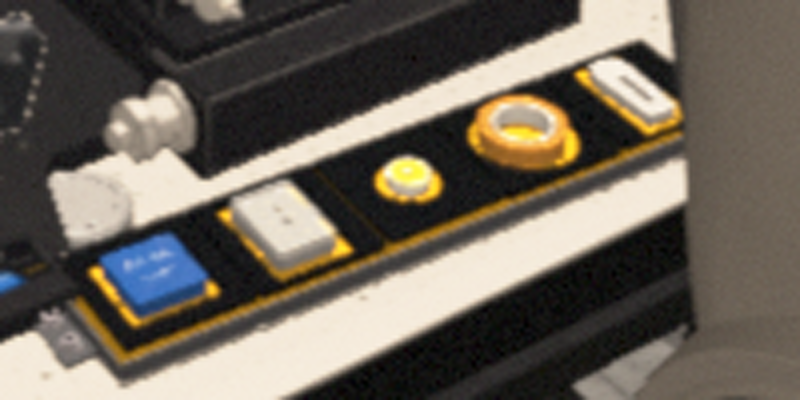

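View pics/t33.png

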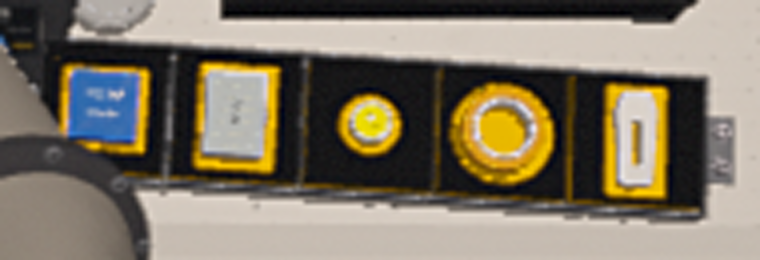

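Both views show every item centred with yellow all round. The slopes fitted for the level and clamp come from few noisy points, so I'll average more pictures.

```bash
python3 - <<'E'
from h import *
for n in('scene','top'):
    Ps=[]
    for i in range(15):
        c=cam(n); Ps.append(cloud(c))
    D=np.median(np.array(Ps),0); Q=D.reshape(-1,3); print(n,'noise',np.std(np.array(Ps)[:,210,322,2]).round(4))
    for k,x,y,z,a,b in(('tape',443,-260,31,26,26),('level',449,-165,26,9,9),('cal',459.4,27,29,18,18),('needle',453.7,-69,31,24,16),('clamp',437.7,-355.6,27,28,10)):
        dx=Q[:,0]-x/1e3+.0567*(Q[:,1]-y/1e3)*-1; dy=Q[:,1]-y/1e3+.0567*(Q[:,0]-x/1e3)
        m=(abs(dx)<a/1e3)&(abs(dy)<b/1e3)&(Q[:,2]>(z-5)/1e3)&(Q[:,2]<(z+5)/1e3)
        S=Q[m]
        for _ in range(3):
            A=np.c_[S[:,:2]-[x/1e3,y/1e3],np.ones(len(S))]; w=np.linalg.lstsq(A,S[:,2],rcond=None)[0]; r=S[:,2]-A@w; S=S[abs(r)<max(2*r.std(),.0005)]
        print(k,len(S),'z',(1e3*w[2]).round(1),'expect',z,'slope',w[:2].round(3))
    m=(abs(Q[:,0]-.4485)<.01)&(abs(Q[:,1]+.2125)<.003); print('foam top',Q[m][:,2].mean().round(4),m.sum())
E
```

```text
scene noise 0.0011
tape 125 z 31.3 expect 31 slope [0.004 0.001]
level 31 z 26.6 expect 26 slope [-0.     0.003]
cal 130 z 29.3 expect 29 slope [ 0.003 -0.   ]
needle 146 z 31.6 expect 31 slope [0.005 0.002]
clamp 71 z 27.4 expect 27 slope [ 0.003 -0.018]
foam top 0.0229 6
top noise 0.0022
tape 151 z 28.8 expect 31 slope [-0.002  0.005]
level 34 z 24.1 expect 26 slope [-0.008 -0.037]
cal 142 z 26.8 expect 29 slope [-0.007 -0.008]
needle 171 z 29.1 expect 31 slope [-0.011 -0.015]
clamp 105 z 24.6 expect 27 slope [0.003 0.01 ]
foam top 0.0183 8
```

All items are flat and at the expected height, and the gripper is clear of everything.

```bash
python3 -c "
from station import *
o=get_obs(); print(o['t'],max(abs(o['joint_vel'])),o['contact_force']); print(hand_in())"
```

```text
36.95 0.0015847358744935608 [-0.97316706  0.14072344  0.05192923]
the job is handed in; nothing more can be done
None
```

All five items are in their own cut-outs: tape roll, bubble level, blue box, needle box and clamp, placed in that order. The job was handed in at about 37 s. The all-black box was left alone, and the force reading at the tool stayed below about 7 N each time I checked.

In the last checks, both cameras showed each item right way up with yellow floor visible around it. The gripper was open and well clear of everything. Averaged depth from the scene camera put the item tops within 0.6 mm of the heights expected for lying on the floor, with slopes of at most 2%.

The checks disagreed in two ways:
- **Height offset:** the top camera read every item 2–2.4 mm low. It read the foam top about 4 mm low as well, so I took this as a calibration offset.
- **Tilt readings:** the first single-picture slope fits for the level and clamp were large, up to 18%. They fell to 4% or less once I averaged 15 pictures.

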